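# Set a marked board out over a sawing stand and hold it for the cut

### The arm

A 7-joint arm with a two-finger parallel gripper is mounted at the origin on the work surface. World frame = base frame: x ahead of the robot, y to its left, z up, the work surface at z = 0. Lengths are in m, angles in rad, forces in N, time in s.
With the tool pointing down it reaches from about 0.4 to 0.875 m from the base axis. Payload 6.5 kg.
Tool frame: the origin (TCP) lies at the very end of the fingers, on their centre line; the grasp point (between the pads) lies 19 mm behind it; z points along the fingers, y is the line along which they close (so a half turn about z gives the same grasp; the last joint's range is limited). The gripper opens to 88 mm and grips with 3 to 60 N. Pads are 18 mm wide; open, the fingers measure 123 mm over their backs; the gripper's body (75 mm by 187 mm) begins 45 mm behind the grasp point.
Start: joints at [-1.412, 0.536, -0.004, 1.538, 0.003, 1.067, -0.071], TCP at [0.145, 0.634, 0.21] pointing down, gripper open.
Joint ranges: [-2.7, 2.7], [-0.37, 2.16], [-1.27, 1.26], [0.24, 2.4], [-1.31, 4.45], [0.19, 1.91], [-2.76, 2.76]. Speed limits (rad/s): [2.39, 2.39, 3.14, 3.14, 3.14, 3.14, 3.14].

### API

Orientations are given as a 3x3 rotation matrix whose columns are the frame's x, y, z axes.
In Python, from station import r gives the robot as it stands. The module is installed in compiled form; this text tells all that it offers.
- The arm moves only by the tool jog_arm, never from a script. Its argument "series" is a list of rows, each an object with "dp": the shift along the tool's x, y, z as a fraction of full scale, a list of three; "delta_rot": the turn, a rotation vector about the tool's x, y, z as a fraction of full scale, a list of three; "fingers": the opening, from 0 (shut) to 1 (fully open). In form: [{"dp": [dx, dy, dz], "delta_rot": [ax, ay, az], "fingers": fingers}, ...]. A call has exactly 5 rows; each row shifts and turns the commanded pose from where the row before left it, along the tool's axes as they then stand; what a row does not reach is not made up. Full scale, the value 1, is 1 m for a shift and 180 degrees for a turn. A row lasts 1/8 s, in which the tool goes at most 62.5 mm and 10.7 degrees, less where a joint would pass 70% of its speed; a pose out of reach is approached as far as the arm can. A call with a number of a shift or a turn outside -1 to 1 is refused whole. A call with a gripper value outside its range is refused whole. The fingers move at their own pace and stop on an object; the grip force is fixed at half the most. Time passes only in rows, so rows that do not move let the fingers close, or fill a call up. It gives the time, the measured TCP pose, the force, the opening and the grip force at its end, in the units of the state.
- r.observe(): the state, without advancing time (a new reading comes with each control period).
- r.grab_frame(name): name is "scene" or "side" or "wrist"; returns a dict with "img" (400x640x3 uint8, blue, green, red), "K" (3x3 intrinsics, pixels), "rvec" (rotation vector, rad) and "tvec" (3), from world to camera coordinates, as OpenCV has them. Camera axes: x right, y down, z forward; pixel columns grow to the right and rows downward; lengths in m; the calibration is good to about 2 mm. A picture is of the moment at which its call begins. There is no depth.
- r.sign_off(): hands the job in; it is judged then, once.
Trained networks look in a picture, given as the dict that the camera call returned (one of the last four; its "shot" number tells which), for a name from the list of things; names that differ only in an ending like _2 or _b are one class to them, and where a whole thing is asked for, a point or a joint stands for the part that bears it (a point fixed in the world has none). Each returns a list of dicts, best first, with "conf" (0 to 1); they miss things now and then, are a little off and sometimes report something else, mostly with a low value. They report only what shows in the picture. A call takes as long as a camera call. They do not tell look-alikes from the thing itself.
- r.search_frame(picture, label): "rect" ([centre column, centre row, width, height] as shares, 0 to 1, of the picture: columns of its width, rows of its height, round what is visible of it).
The state is a dict: "t": time; "joint_pos": joint angles; "qd": joint speeds; "joint_torque": joint torques, N m; "ee_pos": TCP position; "ee_rot": TCP orientation; "force": force on the tool from outside, world axes, zero at the start; "torque": the same for the moment, N m; "grip_width": opening from 0.0 (shut) to 1.0 (fully open); "finger_force": force on a finger pad.
Only numpy, scipy, OpenCV 4.12 (cv2) and the standard library are available. Lean on these libraries where they do the work, as an engineer would, in place of code of your own. Each camera call takes 0.05 s, during which the arm holds its last target. There are 200 camera calls.

### The job

Build up the sawing stand and hold the board ready for the saw: lay the two slats crosswise on the bearers, one flush at each end, then lay the board across both slats, pencil line up and its longer end (measured from the line) pointing outward to the robot's right, with its middle well over the stand so that it rests in balance. Then slide it outward along the bearers' direction, without lifting it off the slats, until the pencil line is about 10 mm clear of the outer slat's outer side. By then it would tip, so finish while still holding it with the gripper by its short end (the tail), keeping it level and down on the slats; do not let go, and do not disturb the saw, the mallet and the tin.

Things in the scene. Friction and masses are not known exactly. Their poses are not given: they have to be found in the camera images.
- stand: Fixed sawing stand: plywood sole 132 x 200 x 9 mm under two parallel bearers 132 long, 44 wide, tops 45 mm above the bench. Origin: centre of the sole's underside. Own x: along the bearers, outward (robot's right, within 20 deg of world -y); y across; z up. Bearer ends at x = -66 and +66 mm, centrelines at y = -62 and +62 mm (80 mm free between). A flush slat is centred at x = -48 or +48 mm.
- slat_a: Plain loose hardwood slat, 200 long (own x) x 36 wide (own y) x 28 mm high, about 0.19 kg, lying flat on the bench to the robot's right. Origin: centre of its underside. It is exactly like slat_b; either may go at either end.
- slat_b: Second slat, same as slat_a, lying farther to the right.
- board: Plain loose board 430 (own x) x 55 (own y) x 20 mm thick, 0.28 to 0.42 kg, balanced at its middle, lying on the bench to the robot's left. Origin: centre of its underside. Own +x points to the end that goes outward, the one farther from the line. Outer end at x = +215 mm, tail end at -215 mm. Once slid out, about 48 mm of tail stand out behind the inner slat.
- line (a point): Middle of the 3 mm wide pencil line squared across the board, on its upper face: 240 mm from the outer end and 190 mm from the tail end, i.e. at x = -25, y = 0, z = +20 mm in the board's frame. Its axes are the board's.
- saw: Bystander: small back saw lying flat, 300 mm long, dark wooden handle. Origin under the joint of blade and handle. Leave it alone.
- mallet: Bystander: wooden joiner's mallet lying on its side, head 120 x 70 x 60 mm, handle 230 mm. Origin under the head. Leave it alone.
- tin: Bystander: flat round wax tin, 84 mm across, 48 mm high. Origin: centre of its underside. Leave it alone.
There are look-alikes about, which are no part of the job. What is shaped like the slat_b but black is not meant. What is shaped like the slat_a but black is not meant.

How it is judged:
By the outcome, as a careful person would: the job done as asked, in the order asked, and still so for the second after the job is handed in, while the arm keeps its last pose, push and grip.
It also fails if it takes over 72 s, if anything falls off the work surface, if the arm or the gripper's body presses on something with over 40 N, if the wrist force passes 120 N, or if a joint passes its speed limit or range.

## Working session

There is one attempt and no reset: what is moved stays moved. The work goes in short steps, Python scripts to look and compute and a tool call to move; the robot and the scene stay as the last step left them, time stands still between calls to the robot, and variables do not carry over. Pictures are saved under pics/ and viewed, at most 10 in all, crops included, and the job is handed in when it is done.

Besides the shell and the picture viewer there is one more tool, called after "Request:" in YAML: its name, and indented under it one key for each argument. jog_arm: Moves the arm, as the interface text tells. Shift numbers are shares of 1 m and turn numbers shares of 180 degrees, none past 1 either way. Its arguments: {"type":"object","properties":{"series":{"type":"array","items":{"type":"object","properties":{"dp":{"type":"array","items":{"type":"number","minimum":-1,"maximum":1}},"delta_rot":{"type":"array","items":{"type":"number","minimum":-1,"maximum":1}},"fingers":{"type":"number"}}}}},"required":["series"]}

```bash
mkdir -p pics; cat > h.py <<'E'
import numpy as np, cv2
from station import r
def P(f):
    R=cv2.Rodrigues(np.array(f["rvec"],float))[0]; return R,np.array(f["tvec"],float).reshape(3),np.array(f["K"],float)
def pix2plane(f,uv,z):
    R,t,K=P(f); uv=np.atleast_2d(np.array(uv,float)); d=(R.T@np.linalg.inv(K)@np.c_[uv,np.ones(len(uv))].T).T
    c=-R.T@t; s=(z-c[2])/d[:,2]; return c+d*s[:,None]
def proj(f,X):
    return cv2.projectPoints(np.atleast_2d(np.array(X,float)),np.array(f["rvec"],float),np.array(f["tvec"],float),np.array(f["K"],float),None)[0].reshape(-1,2)
def tri(f1,u1,f2,u2):
    A=[];
    for f,u in((f1,u1),(f2,u2)):
        R,t,K=P(f);M=K@np.c_[R,t];A+= [u[0]*M[2]-M[0],u[1]*M[2]-M[1]]
    v=np.linalg.svd(np.array(A))[2][-1];return v[:3]/v[3]
E
python3 - <<'E'
from h import *
import pickle
np.set_printoptions(precision=4,suppress=True)
s=r.observe(); print({k:np.round(v,3) for k,v in s.items()})
D={}
for n in("scene","side"):
    f=r.grab_frame(n);D[n]=f;cv2.imwrite(f"pics/{n}0.png",f["img"])
    R,t,K=P(f);print(n,f["shot"],"cam",-R.T@t,K[0,0])
    for l in("stand","slat_a","board","saw","mallet","tin"):
        for q in r.search_frame(f,l)[:4]:
            c=np.array(q["rect"])*[640,400,640,400];print(l,round(q["conf"],2),c.round(0),pix2plane(f,c[:2],.02)[0])
pickle.dump(D,open("d0.pkl","wb"))
E
```

```text
{'t': np.float64(0.0), 'joint_pos': array([-1.412,  0.537, -0.004,  1.539,  0.003,  1.067, -0.071]), 'qd': array([-0.   , -0.   ,  0.001, -0.   , -0.001,  0.001, -0.001]), 'joint_torque': array([  0.   , -57.099,   0.991, -25.16 ,  -0.056,   0.018,   0.   ]), 'ee_pos': array([0.145, 0.633, 0.21 ]), 'ee_rot': array([[-0.975,  0.223, -0.   ],
       [ 0.223,  0.975, -0.002],
       [-0.   , -0.002, -1.   ]]), 'force': array([-0.183, -0.532,  0.272]), 'torque': array([ 0.014,  0.005, -0.021]), 'finger_force': np.float64(0.0), 'grip_width': np.float64(1.0)}
scene 1 cam [1.2499 0.2871 1.061 ] 496.56859549947416
stand 0.56 [355. 236.  69.  79.] [0.561  0.0281 0.02  ]
slat_a 0.83 [192. 135.  47.  39.] [ 0.4619 -0.5629  0.02  ]
slat_a 0.65 [242. 153.  54.  49.] [ 0.4527 -0.3885  0.02  ]
slat_a 0.55 [271. 185.  41.  54.] [ 0.517  -0.2516  0.02  ]
slat_a 0.41 [356. 237.  66.  80.] [0.5632 0.0316 0.02  ]
board 0.65 [267. 185.  42.  57.] [ 0.5217 -0.2601  0.02  ]
board 0.6 [486. 261.  75. 151.] [0.4762 0.3463 0.02  ]
saw 0.79 [217. 254. 122.  49.] [ 0.7733 -0.2492  0.02  ]
mallet 0.87 [441. 345. 137. 110.] [0.7349 0.3192 0.02  ]
tin 0.74 [321. 305.  33.  41.] [0.7749 0.0438 0.02  ]
tin 0.69 [486. 262.  74. 150.] [0.4797 0.3477 0.02  ]
side 2 cam [ 0.558  -0.9293  0.6891] 379.8961905488356
stand 0.91 [327. 185.  78.  40.] [0.5495 0.0251 0.02  ]
slat_a 0.96 [210. 246.  77.  52.] [ 0.256  -0.2495  0.02  ]
slat_a 0.85 [304. 258.  84.  20.] [ 0.496  -0.2821  0.02  ]
slat_a 0.84 [274. 298.  97.  35.] [ 0.4403 -0.4049  0.02  ]
slat_a 0.63 [274. 363.  53.  74.] [ 0.4589 -0.5528  0.02  ]
board 0.68 [298. 142. 105.  43.] [0.4368 0.2989 0.02  ]
saw 0.6 [412. 264.  84.  96.] [ 0.7543 -0.293   0.02  ]
mallet 0.74 [380. 143.  39.  50.] [0.7338 0.2958 0.02  ]
tin 0.84 [403. 183.  37.  30.] [0.7815 0.0401 0.02  ]
```

View pics/scene0.png

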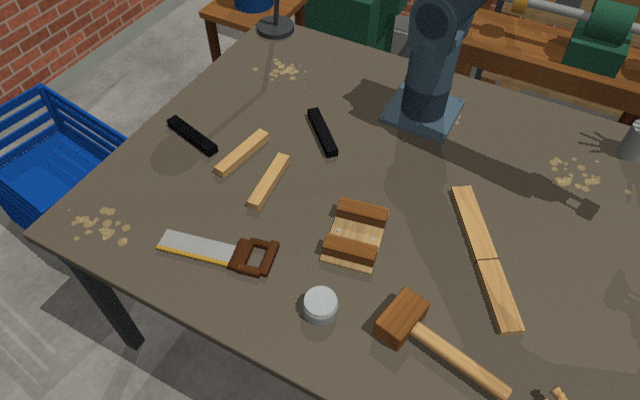

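View pics/side0.png

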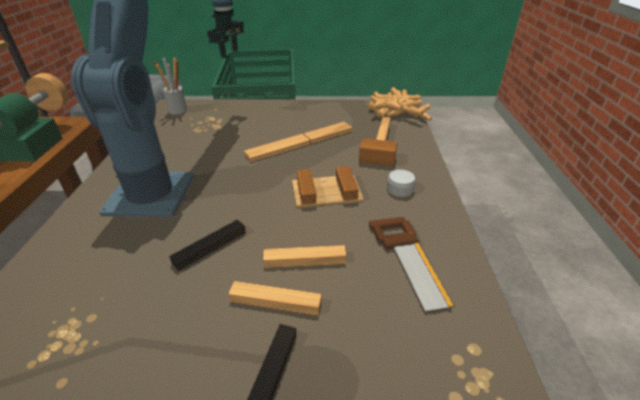

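The scene shows the stand at (355,236), two light slats at (268,182) and (242,153), black decoys at (322,132) and (192,135), and the board from (460,187) to (512,330) with its line at about (488,259). The side view agrees: slats at (304,257) and (275,298), stand at (327,186). Next I fit the poses by silhouette in both views, with height left free.

```bash
cat > fit.py <<'E'
from h import *
from scipy.optimize import minimize
def box(c,L,W,z0,z1):
    return np.array([[c[0]+sx*L/2,c[1]+sy*W/2,z] for sx in(-1,1) for sy in(-1,1) for z in(z0,z1)])
def place(pts,p): # p=x,y,yaw,z
    c,s=np.cos(p[2]),np.sin(p[2]); return pts@np.array([[c,s,0],[-s,c,0],[0,0,1]])+[p[0],p[1],p[3]]
SLAT=[box((0,0),.2,.036,0,.028)];BOARD=[box((0,0),.43,.055,0,.02)]
STAND=[box((0,y),.132,.044,.009,.045) for y in(-.062,.062)]
def mask(f,kind,roi):
    h=cv2.cvtColor(f["img"],cv2.COLOR_BGR2HSV).astype(int);H,S,V=h[...,0],h[...,1],h[...,2]
    if kind=="light": m=(H>8)&(H<28)&(S>70)&(V>110)
    elif kind=="dark": m=(H<16)&(S>125)&(V>35)
    else: m=kind(H,S,V)
    o=np.zeros(m.shape,np.uint8);x0,y0,x1,y1=[int(v) for v in roi];o[y0:y1,x0:x1]=m[y0:y1,x0:x1]*255
    o=cv2.morphologyEx(o,cv2.MORPH_CLOSE,np.ones((3,3)))
    n,l,st,_=cv2.connectedComponentsWithStats(o)
    for i in range(1,n):
        if st[i,4]<60:o[l==i]=0
    return o
def render(f,boxes,p,shape):
    im=np.zeros(shape,np.uint8)
    for b in boxes:
        hull=cv2.convexHull(proj(f,place(b,p)).astype(np.float32))
        cv2.fillConvexPoly(im,np.round(hull*16).astype(np.int32),255,cv2.LINE_AA,4)
    return im
def fit(views,boxes,p0,free_z=True):
    bl=lambda a:cv2.GaussianBlur(a,(0,0),1.2).astype(float)/255
    M=[bl(m) for _,m in views]
    sc=np.array([.02,.02,.1,.01])
    def cost(q):
        p=np.array(p0)+np.r_[q,[0]*(4-len(q))]*sc
        return sum(((bl(render(f,boxes,p,m.shape))-mm)**2).sum()/mm.sum() for (f,m),mm in zip(views,M))
    q=np.zeros(4 if free_z else 3)
    for _ in range(3): o=minimize(cost,q,method="Nelder-Mead",options=dict(initial_simplex=np.vstack([q,q+np.eye(len(q))*.7]),xatol=1e-3,fatol=1e-5));q=o.x
    return np.array(p0)+np.r_[q,[0]*(4-len(q))]*sc,o.fun
E
python3 - <<'E'
from fit import *
import pickle
np.set_printoptions(precision=4,suppress=True)
D=pickle.load(open("d0.pkl","rb"));s,d=D["scene"],D["side"]
J=dict(slatN=(SLAT,"light",(242,146,296,214),(258,240,352,274),(.5,-.27,0,0)),
 slatF=(SLAT,"light",(208,124,274,180),(224,278,326,318),(.45,-.40,0,0)),
 board=(BOARD,"light",(445,180,526,336),(240,120,358,164),(.48,.33,0,0)),
 stand=(STAND,"dark",(318,192,394,272),(290,162,364,208),(.55,.03,-1.57,0)))
ov={k:D[k]["img"].copy() for k in D}
for n,(B,k,r1,r2,p0) in J.items():
    V=[(s,mask(s,k,r1)),(d,mask(d,k,r2))];best=None
    for yw in (p0[2]-.35,p0[2],p0[2]+.35):
        a=fit(V,B,(p0[0],p0[1],yw,0)); 
        if best is None or a[1]<best[1]:best=a
    b0=fit(V,B,(*best[0][:3],0),False)
    print(n,[int((m>0).sum()) for _,m in V],best[0],best[1],"z0:",b0[0],b0[1])
    for nm,(f,m) in zip(D,V):
        for b in B: cv2.polylines(ov[nm],[cv2.convexHull(proj(f,place(b,b0[0])).astype(np.float32)).astype(int)],True,(255,255,0),1)
cv2.imwrite("pics/ov.png",np.vstack([cv2.resize(ov["scene"][110:340,150:550],(640,368))[:300],cv2.resize(ov["side"][110:330,200:500],(640,469))])[:600] if 0 else np.hstack([cv2.resize(ov["scene"][110:340,160:540],None,fx=1.05,fy=1.05),cv2.resize(ov["side"][120:350,220:420],None,fx=1.05,fy=1.05)]))
E
```

```text
slatN [1170, 2716] [ 0.5003 -0.2657  0.1001  0.0054] 0.3853854556699676 z0: [ 0.4985 -0.2673  0.0987  0.    ] 0.4159753762579357
slatF [1138, 3072] [ 0.4401 -0.3933 -0.1235  0.0028] 0.34040590881806737 z0: [ 0.4397 -0.3938 -0.1296  0.    ] 0.3505591288275802
board [3437, 2551] [0.4461 0.3346 0.5799 0.0054] 0.32258820624662293 z0: [0.4434 0.337  0.5788 0.    ] 0.3308438272907839
stand [2160, 1055] [ 0.5466  0.0251 -1.4029 -0.0029] 0.1012343118023436 z0: [ 0.5469  0.0234 -1.4007  0.    ] 0.1154920552128838
```

View pics/ov.png

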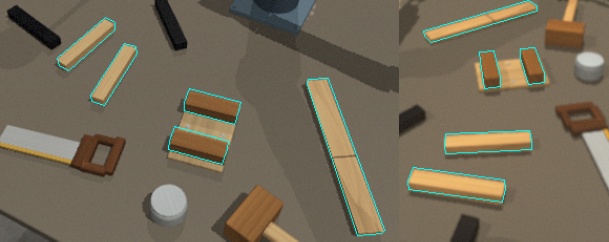

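```bash
cat > plan.py <<'E'
from h import *
from scipy.spatial.transform import Rotation as Ro
def pose(x,y,z,deg): # tool down, y axis at deg
    a=np.deg2rad(deg);Y=np.array([np.cos(a),np.sin(a),0]);Z=np.array([0,0,-1.]);return np.array([x,y,z]),np.c_[np.cross(Y,Z),Y,Z]
def plan(targets,step=.055,ang=9.5,n0=0):
    """targets: (x,y,z,deg[,minrows]); prints rows of calls of 5 from the observed pose"""
    s=r.observe();p,R=np.array(s["ee_pos"]),np.array(s["ee_rot"]);rows=[]
    print("now",p.round(4),"ydeg",np.degrees(np.arctan2(R[1,1],R[0,1])).round(1),"q",np.round(s["joint_pos"],2),"F",np.round(s["force"],1),"t",round(float(s["t"]),2),"w",np.round(s["grip_width"],3))
    for t in targets:
        tp,tR=pose(*t[:4]);rv=Ro.from_matrix(R.T@tR).as_rotvec()
        n=max(int(np.ceil(np.linalg.norm(tp-p)/step-1e-9)),int(np.ceil(np.degrees(np.linalg.norm(rv))/ang)),t[4] if len(t)>4 else 1)
        d=(tp-p)/n
        for i in range(n):
            rows.append(((R.T@d).round(4),(rv/n/np.pi).round(4)))
            R=R@Ro.from_rotvec(np.round(rv/n/np.pi,4)*np.pi).as_matrix()
        p=tp
    for i,(a,b) in enumerate(rows):
        print(i//5,"dp",(a+0).tolist(),"rot",(b+0).tolist())
E
python3 - <<'E'
from fit import *
import pickle
np.set_printoptions(precision=4,suppress=True)
D=pickle.load(open("d0.pkl","rb"));s,d=D["scene"],D["side"]
for f,u in((s,(330,180)),(d,(300,230)),(s,(268,182)),(d,(304,250)),(d,(304,263)),(s,(470,215)),(d,(300,142))):
    print(cv2.cvtColor(f["img"],cv2.COLOR_BGR2HSV)[u[1],u[0]],end=" ")
k=lambda H,S,V:(H>8)&(H<28)&(S>95)&(V>115)
J=dict(slatN=(SLAT,(242,146,296,214),(258,240,352,274),(.4985,-.2673,.0987,0)),
 slatF=(SLAT,(208,124,274,180),(224,278,326,318),(.44,-.394,-.13,0)),
 board=(BOARD,(445,180,526,336),(240,120,358,164),(.4434,.337,.5788,0)))
for n,(B,r1,r2,p0) in J.items():
    V=[(s,mask(s,k,r1)),(d,mask(d,k,r2))];a=fit(V,B,p0);b=fit(V,B,p0,False);print(n,[int((m>0).sum()) for _,m in V],[int((render(f,B,b[0],m.shape)>127).sum()) for f,m in V],*a,"z0",*b)
b=b[0]
L=pix2plane(s,(488,259),.02)[0]-[b[0],b[1],0];print("line along",L[:2]@[np.cos(b[2]),np.sin(b[2])])
from plan import plan
plan([(.4,.45,.3,85),(.52,.15,.3,95),(.50,-.267,.26,95.7)])
E
```

```text
[ 18  52 112] [ 17  76 124] [ 19 101 197] [ 18 135 238] [ 16 139 138] [ 18 105 196] [ 17 135 197] slatN [1086, 1605] [1100, 1666] [ 0.497  -0.2684  0.1022 -0.0002] 0.1846231298705221 z0 [ 0.497  -0.2684  0.1065  0.    ] 0.18501857370591498
slatF [1062, 2011] [1096, 2102] [ 0.4386 -0.3953 -0.1457 -0.0012] 0.15465869028167162 z0 [ 0.4395 -0.3956 -0.1493  0.    ] 0.15909558996828058
board [3296, 1362] [4043, 1489] [0.4448 0.3357 0.5857 0.0003] 0.11674603638168383 z0 [0.4432 0.3352 0.5839 0.    ] 0.11713124255149811
line along 0.028061225194089948
now [0.1448 0.6337 0.2104] ydeg 77.1 q [-1.41  0.54 -0.    1.54  0.    1.07 -0.07] F [-0.4  0.3  0.4] t 0.7 w 1.0
0 dp [-0.0483, -0.0204, -0.0149] rot [0.0, 0.0, -0.0073]
0 dp [-0.0478, -0.0215, -0.0149] rot [0.0, 0.0, -0.0073]
0 dp [-0.0473, -0.0226, -0.0149] rot [0.0, 0.0, -0.0073]
0 dp [-0.0468, -0.0236, -0.0149] rot [0.0, 0.0, -0.0073]
0 dp [-0.0462, -0.0247, -0.0149] rot [0.0, 0.0, -0.0073]
1 dp [-0.0456, -0.0258, -0.0149] rot [0.0, 0.0, -0.0073]
1 dp [-0.0243, -0.0481, 0.0] rot [0.0, 0.0, -0.0092]
1 dp [-0.0229, -0.0488, 0.0] rot [0.0, 0.0, -0.0092]
1 dp [-0.0215, -0.0494, 0.0] rot [0.0, 0.0, -0.0092]
1 dp [-0.02, -0.05, 0.0] rot [0.0, 0.0, -0.0092]
2 dp [-0.0186, -0.0506, 0.0] rot [0.0, 0.0, -0.0092]
2 dp [-0.0171, -0.0511, 0.0] rot [0.0, 0.0, -0.0092]
2 dp [0.007, -0.0517, 0.005] rot [0.0, 0.0, -0.0005]
2 dp [0.0071, -0.0517, 0.005] rot [0.0, 0.0, -0.0005]
2 dp [0.0071, -0.0517, 0.005] rot [0.0, 0.0, -0.0005]
3 dp [0.0072, -0.0517, 0.005] rot [0.0, 0.0, -0.0005]
3 dp [0.0073, -0.0517, 0.005] rot [0.0, 0.0, -0.0005]
3 dp [0.0074, -0.0517, 0.005] rot [0.0, 0.0, -0.0005]
3 dp [0.0075, -0.0516, 0.005] rot [0.0, 0.0, -0.0005]
3 dp [0.0076, -0.0516, 0.005] rot [0.0, 0.0, -0.0005]
```

Request:
jog_arm:
  series:
    - {"dp": [-0.048, -0.02, -0.015], "delta_rot": [0, 0, -0.007], "fingers": 1}
    - {"dp": [-0.048, -0.021, -0.015], "delta_rot": [0, 0, -0.007], "fingers": 1}
    - {"dp": [-0.047, -0.023, -0.015], "delta_rot": [0, 0, -0.007], "fingers": 1}
    - {"dp": [-0.047, -0.024, -0.015], "delta_rot": [0, 0, -0.007], "fingers": 1}
    - {"dp": [-0.046, -0.025, -0.015], "delta_rot": [0, 0, -0.007], "fingers": 1}

```text
t: 1.32
ee_pos: [0.3582, 0.4788, 0.2861]
ee_rot: [[-0.993, 0.114, 0.0], [0.114, 0.993, 0.0], [-0.0, 0.0, -1.0]]
force: [0.9, -0.6, -0.2]
grip_width: 0.996
finger_force: 0.0
```

Request:
jog_arm:
  series:
    - {"dp": [-0.046, -0.026, -0.015], "delta_rot": [0, 0, -0.007], "fingers": 1}
    - {"dp": [-0.024, -0.048, 0], "delta_rot": [0, 0, -0.009], "fingers": 1}
    - {"dp": [-0.023, -0.049, 0], "delta_rot": [0, 0, -0.009], "fingers": 1}
    - {"dp": [-0.022, -0.049, 0], "delta_rot": [0, 0, -0.009], "fingers": 1}
    - {"dp": [-0.02, -0.05, 0], "delta_rot": [0, 0, -0.009], "fingers": 1}

```text
t: 1.95
ee_pos: [0.4792, 0.2469, 0.3007]
ee_rot: [[-1.0, -0.021, 0.001], [-0.021, 1.0, 0.0], [-0.001, 0.0, -1.0]]
force: [0.6, 0.4, 0.1]
grip_width: 1.002
finger_force: 0.0
```

Request:
jog_arm:
  series:
    - {"dp": [-0.019, -0.051, 0], "delta_rot": [0, 0, -0.009], "fingers": 1}
    - {"dp": [-0.017, -0.051, 0], "delta_rot": [0, 0, -0.009], "fingers": 1}
    - {"dp": [0.007, -0.052, 0.005], "delta_rot": [0, 0, 0], "fingers": 1}
    - {"dp": [0.007, -0.052, 0.005], "delta_rot": [0, 0, 0], "fingers": 1}
    - {"dp": [0.007, -0.052, 0.005], "delta_rot": [0, 0, 0], "fingers": 1}

```text
t: 2.58
ee_pos: [0.509, -0.011, 0.2855]
ee_rot: [[-0.997, -0.077, 0.001], [-0.077, 0.997, 0.0], [-0.001, 0.0, -1.0]]
force: [0.6, 0.8, -0.1]
grip_width: 0.997
finger_force: 0.0
```

```bash
python3 - <<'E'
from fit import *
import pickle
np.set_printoptions(precision=4,suppress=True)
f=r.grab_frame("wrist");pickle.dump(f,open("w1.pkl","wb"));cv2.imwrite("pics/w1.png",f["img"])
R,t,K=P(f);print("cam",-R.T@t,R[2])
print(proj(f,place(STAND[0],(.5469,.0234,-1.4007,0))))
from plan import plan
plan([(.497,-.268,.26,96.1)])
E
```

```text
cam [ 0.4315 -0.0168  0.4591] [ 0.2953  0.0212 -0.9552]
[[388.6244 115.1495]
 [394.4025 117.0716]
 [389.7228 148.4276]
 [395.4119 153.0358]
 [288.8074 124.7678]
 [286.1106 127.4832]
 [292.741  157.4908]
 [290.4489 162.7979]]
now [ 0.5078 -0.0195  0.2851] ydeg 93.9 q [-0.29  0.21  0.28  1.83 -0.06  1.1   1.65] F [-0.6 -6.6 -0.7] t 2.62 w 0.999
0 dp [0.0055, -0.0494, 0.0052] rot [-0.0003, -0.0001, -0.0025]
0 dp [0.0059, -0.0494, 0.0052] rot [-0.0003, -0.0001, -0.0025]
0 dp [0.0063, -0.0493, 0.0051] rot [-0.0003, -0.0001, -0.0025]
0 dp [0.0067, -0.0493, 0.0051] rot [-0.0003, -0.0001, -0.0025]
0 dp [0.0071, -0.0492, 0.005] rot [-0.0003, -0.0001, -0.0025]
```

View pics/w1.png

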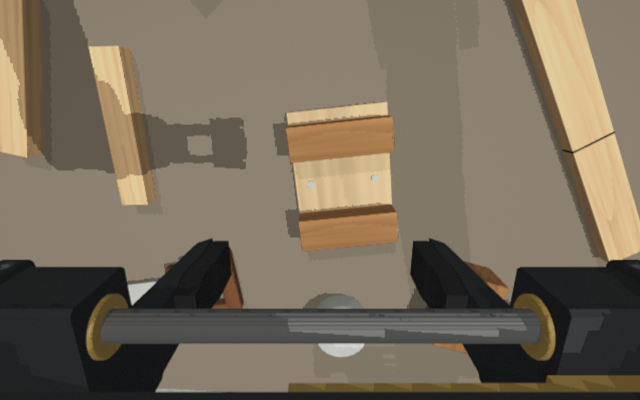

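The wrist view shows the stand at (340,180) with both bearers clear, the nearer slat at (122,125), part of the farther slat at the left edge, and the board at right with its line at (590,145).

```bash
python3 - <<'E'
from fit import *
import pickle
np.set_printoptions(precision=4,suppress=True)
D=pickle.load(open("d0.pkl","rb"));s,d=D["scene"],D["side"];w=pickle.load(open("w1.pkl","rb"))
im=cv2.cvtColor(w["img"],cv2.COLOR_BGR2HSV)
for u in((340,140),(340,180),(340,230),(340,213),(280,225),(110,70),(125,110),(70,100),(300,115)):print(u,im[u[1],u[0]],end=" ")
k=lambda H,S,V:(H<16)&(S>120)&(V>60)
mw=mask(w,k,(270,95,410,262));cv2.imwrite("pics/mw.png",mw)
S0=(.5469,.0234,-1.4007,0)
for V in([(w,mw)],[(w,mw),(s,mask(s,"dark",(318,192,394,272))),(d,mask(d,"dark",(290,162,364,208)))]):
    print((mw>0).sum(),(render(w,STAND,S0,mw.shape)>127).sum(),*fit(V,STAND,S0),"z0",*fit(V,STAND,S0,False))
E
```

```text
(340, 140) [ 15 138 166] (340, 180) [ 19  83 219] (340, 230) [ 14 136 167] (340, 213) [ 14 138  94] (280, 225) [ 18  50 142] (110, 70) [ 20  83 223] (125, 110) [ 18  91 221] (70, 100) [19 51 95] (300, 115) [ 18  83 216] 7495 8322 [ 0.5482  0.0231 -1.3897 -0.0085] 0.02202867305697152 z0 [ 0.5464  0.0225 -1.3963  0.    ] 0.0359511037640275
7495 8322 [ 0.5466  0.0235 -1.3967 -0.0032] 0.13390678600528086 z0 [ 0.5465  0.0227 -1.396   0.    ] 0.15501882329655614
```

Request:
jog_arm:
  series:
    - {"dp": [0.006, -0.049, 0.005], "delta_rot": [0, 0, -0.0025], "fingers": 1}
    - {"dp": [0.006, -0.049, 0.005], "delta_rot": [0, 0, -0.0025], "fingers": 1}
    - {"dp": [0.006, -0.049, 0.005], "delta_rot": [0, 0, -0.0025], "fingers": 1}
    - {"dp": [0.007, -0.049, 0.005], "delta_rot": [0, 0, -0.0025], "fingers": 1}
    - {"dp": [0.007, -0.04, 0.005], "delta_rot": [0, 0, -0.0025], "fingers": 1}

```text
t: 3.25
ee_pos: [0.4988, -0.2492, 0.2605]
ee_rot: [[-0.993, -0.115, 0.0], [-0.115, 0.993, -0.0], [-0.0, -0.001, -1.0]]
force: [0.9, 0.3, 0.2]
grip_width: 0.998
finger_force: 0.0
```

```bash
python3 - <<'E'
from fit import *
import pickle
np.set_printoptions(precision=4,suppress=True)
D=pickle.load(open("d0.pkl","rb"));s,d=D["scene"],D["side"]
w=r.grab_frame("wrist")
cv2.imwrite("pics/w2.png",w["img"]);pickle.dump(w,open("w2.pkl","wb"))
k=lambda H,S,V:(H>8)&(H<28)&(S>95)&(V>115)
kw=lambda H,S,V:(H>8)&(H<28)&(S>68)&(V>75)
J=dict(slatN=(SLAT,(242,146,296,214),(258,240,352,274),(.4975,-.268,.105,0)),
 slatF=(SLAT,(208,124,274,180),(224,278,326,318),(.44,-.395,-.147,0)))
for n,(B,r1,r2,p0) in J.items():
    uv=proj(w,place(B[0],p0));lo=np.clip(uv.min(0)-12,0,None);hi=np.minimum(uv.max(0)+12,[640,400]);print(lo,hi)
    mw=mask(w,kw,(*lo,*hi));v=(w,mw)
    print(n,(mw>0).sum(),(render(w,B,p0,mw.shape)>127).sum(),*fit([v],B,p0,False),"all",*fit([v,(s,mask(s,k,r1)),(d,mask(d,k,r2))],B,p0,False))
E
```

```text
[277.4753  56.8625] [333.0667 243.3281]
slatN 4970 5026 [ 0.4975 -0.2697  0.0975  0.    ] 0.0024703808555648463 all [ 0.4973 -0.2693  0.1006  0.    ] 0.19207297043426672
[163.2266   0.    ] [251.1998 191.309 ]
slatF 6758 6964 [ 0.4401 -0.3973 -0.1494  0.    ] 0.004555497978433178 all [ 0.4397 -0.3968 -0.1482  0.    ] 0.17127773736608834
```

View pics/w2.png

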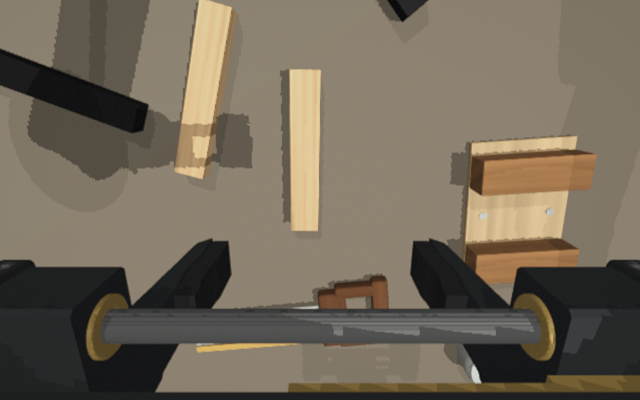

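The wrist view shows the near slat at (305,150), the far one at (205,90) and a black decoy at (75,90). Fits agree to 2 mm. I'll grasp the near slat.

```bash
python3 - <<'E'
from plan import *
plan([(.4975,-.2697,.03,95.6,5),(.4975,-.2697,.005,95.6,2)])
E
```

```text
now [ 0.4969 -0.2551  0.2601] ydeg 96.3 q [ 0.08  0.34  0.4   1.75 -0.14  1.08  2.21] F [-1.3 -4.6 -0.3] t 3.3 w 1.001
0 dp [0.0001, -0.0027, 0.046] rot [-0.0003, -0.0001, 0.0008]
0 dp [0.0002, -0.0028, 0.046] rot [-0.0003, -0.0001, 0.0008]
0 dp [0.0002, -0.0028, 0.046] rot [-0.0003, -0.0001, 0.0008]
0 dp [0.0002, -0.0029, 0.046] rot [-0.0003, -0.0001, 0.0008]
0 dp [0.0002, -0.0029, 0.046] rot [-0.0003, -0.0001, 0.0008]
1 dp [0.0, 0.0, 0.0125] rot [0.0001, 0.0001, -0.0001]
1 dp [0.0, 0.0, 0.0125] rot [0.0001, 0.0001, -0.0001]
```

Request:
jog_arm:
  series:
    - {"dp": [0, -0.004, 0.05], "delta_rot": [0, 0, 0.004], "fingers": 1}
    - {"dp": [0, -0.004, 0.05], "delta_rot": [0, 0, 0], "fingers": 1}
    - {"dp": [0, -0.004, 0.05], "delta_rot": [0, 0, 0], "fingers": 1}
    - {"dp": [0.0005, -0.0025, 0.05], "delta_rot": [0, 0, 0], "fingers": 1}
    - {"dp": [0, 0, 0.03], "delta_rot": [0, 0, 0], "fingers": 1}

```text
t: 3.92
ee_pos: [0.4992, -0.2609, 0.0281]
ee_rot: [[-0.995, -0.103, -0.002], [-0.103, 0.995, 0.001], [0.002, 0.001, -1.0]]
force: [-1.0, 0.1, 0.2]
grip_width: 1.003
finger_force: 0.0
```

Request:
jog_arm:
  series:
    - {"dp": [0, 0, 0.015], "delta_rot": [0, 0, 0], "fingers": 1}
    - {"dp": [0, 0, 0.008], "delta_rot": [0, 0, 0], "fingers": 1}
    - {"dp": [0, 0, 0], "delta_rot": [0, 0, 0], "fingers": 0.7}
    - {"dp": [0, 0, 0], "delta_rot": [0, 0, 0], "fingers": 0.6}
    - {"dp": [0, 0, 0], "delta_rot": [0, 0, 0], "fingers": 0.6}

```text
t: 4.55
ee_pos: [0.5006, -0.262, 0.0082]
ee_rot: [[-0.995, -0.103, 0.001], [-0.103, 0.995, -0.001], [-0.001, -0.001, -1.0]]
force: [0.2, 0.4, 0.1]
grip_width: 0.68
finger_force: 0.0
```

Request:
jog_arm:
  series:
    - {"dp": [0.004, -0.007, 0.003], "delta_rot": [0, 0, 0], "fingers": 0.6}
    - {"dp": [0, 0, 0], "delta_rot": [0, 0, 0], "fingers": 0.6}
    - {"dp": [0, 0, 0], "delta_rot": [0, 0, 0], "fingers": 0.2}
    - {"dp": [0, 0, 0], "delta_rot": [0, 0, 0], "fingers": 0.2}
    - {"dp": [0, 0, 0], "delta_rot": [0, 0, 0], "fingers": 0.2}

```text
t: 5.18
ee_pos: [0.4968, -0.269, 0.0044]
ee_rot: [[-0.995, -0.104, -0.0], [-0.104, 0.995, 0.0], [-0.0, 0.0, -1.0]]
force: [-0.1, 0.0, 0.4]
grip_width: 0.283
finger_force: 0.0
```

```bash
python3 - <<'E'
from plan import *
plan([(.4975,-.2697,.15,95.6,4),(.5382,.0701,.15,100),(.5382,.0701,.06,100,3)])
E
```

```text
now [ 0.4968 -0.269   0.0044] ydeg 95.9 q [ 0.22  0.71  0.27  1.89 -0.32  0.58  2.36] F [-0.1  0.   0.4] t 5.17 w 0.283
0 dp [-0.0001, -0.0002, -0.0364] rot [0.0, 0.0, 0.0005]
0 dp [-0.0001, -0.0002, -0.0364] rot [0.0, 0.0, 0.0005]
0 dp [-0.0001, -0.0002, -0.0364] rot [0.0, 0.0, 0.0005]
0 dp [-0.0001, -0.0002, -0.0364] rot [0.0, 0.0, 0.0005]
0 dp [-0.0105, 0.0477, 0.0] rot [0.0, 0.0, -0.0035]
1 dp [-0.011, 0.0476, 0.0] rot [0.0, 0.0, -0.0035]
1 dp [-0.0116, 0.0475, 0.0] rot [0.0, 0.0, -0.0035]
1 dp [-0.0121, 0.0474, 0.0] rot [0.0, 0.0, -0.0035]
1 dp [-0.0126, 0.0472, 0.0] rot [0.0, 0.0, -0.0035]
1 dp [-0.0131, 0.0471, 0.0] rot [0.0, 0.0, -0.0035]
2 dp [-0.0136, 0.0469, 0.0] rot [0.0, 0.0, -0.0035]
2 dp [0.0, 0.0, 0.03] rot [0.0, 0.0, 0.0]
2 dp [0.0, 0.0, 0.03] rot [0.0, 0.0, 0.0]
2 dp [0.0, 0.0, 0.03] rot [0.0, 0.0, 0.0]
```

```bash
python3 - <<'E'
from fit import *
w=r.grab_frame("wrist");d=r.grab_frame("side")
cv2.imwrite("pics/w3.png",np.vstack([cv2.resize(w["img"],(480,300)),d["img"][200:340,150:630]]))
print(r.observe()["grip_width"],r.observe()["finger_force"])
R,t,K=P(w);print(-R.T@t)
E
```

```text
0.20877607365994916 0.0
[ 0.41964606 -0.27678652  0.17801152]
```

View pics/w3.png

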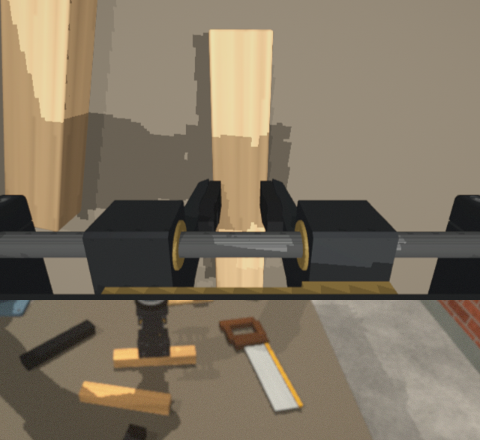

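```bash
python3 - <<'E'
from fit import *
w=r.grab_frame("wrist");d=r.grab_frame("side");s=r.grab_frame("scene");o=r.observe()
p=np.array(o["ee_pos"]);print(p,o["grip_width"],o["finger_force"],o["force"],o["t"])
def dr(f):
    im=f["img"].copy()
    for dz in(0,.019):
        for q in proj(f,[p+[0,0,dz]]): cv2.circle(im,tuple(int(v) for v in q),1,(0,0,255) if dz==0 else (0,255,0),-1)
    h=cv2.convexHull(proj(f,place(SLAT[0],(.4975,-.2697,.0975,0))).astype(np.float32)).astype(int);cv2.polylines(im,[h],True,(255,255,0),1);return im
cv2.imwrite("pics/z4.png",np.vstack([np.hstack([cv2.resize(dr(d)[200:280,250:360],(400,290)),cv2.resize(dr(s)[120:220,220:320],(400,290))]),cv2.resize(dr(w)[200:400,100:540],(800,300))]))
E
```

```text
[ 0.49683154 -0.2690914   0.00444456] 0.19882194804185205 0.0 [ 0.38538255  0.04135287 -0.47029052] 5.425
```

View pics/z4.png

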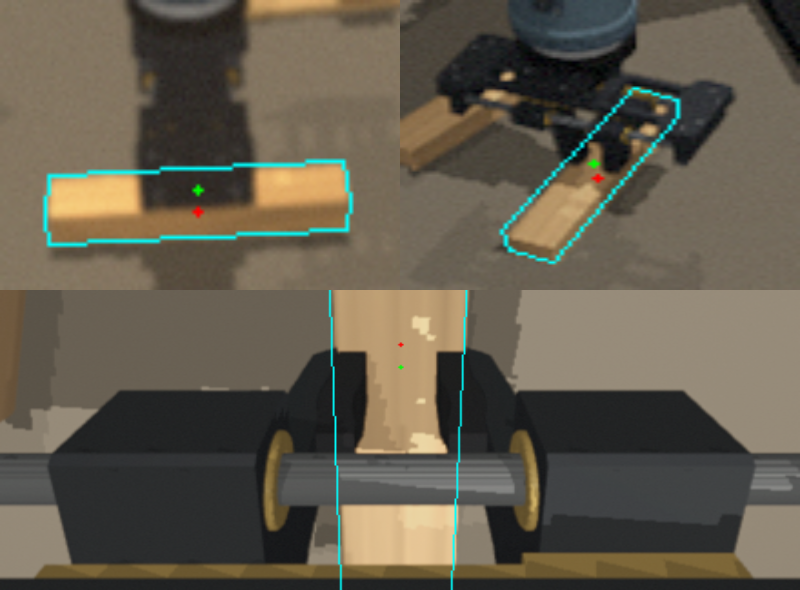

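```bash
python3 - <<'E'
from fit import *
import pickle
np.set_printoptions(precision=4,suppress=True)
w=r.grab_frame("wrist");o=r.observe();p=np.array(o["ee_pos"]);Rt=np.array(o["ee_rot"])
R,t,K=P(w);print("f",K[0,0],K[:2,2],"cam in tool",Rt.T@(-R.T@t-p),"\ncam axes in tool\n",Rt.T@R.T)
for dz in(0,-.019,-.04,-.06):
    X=[p+Rt@np.array([x,y,dz]) for x in(-.009,.009) for y in(-.0088,.0088)];print(dz,proj(w,X).round(0).tolist(), (R@(p+Rt@[0,0,dz])+t)[2])
g=cv2.cvtColor(w["img"],cv2.COLOR_BGR2GRAY)
for row in range(215,310,8): print(row,"".join('#' if v<60 else '.' for v in g[row,250:390:2]))
E
```

```text
f 333.7237145441919 [320.3143 196.0265] cam in tool [ 0.0776  0.0003 -0.1736] 
cam axes in tool
 [[-0.001  -0.9554 -0.2953]
 [ 1.     -0.0005 -0.0016]
 [ 0.0014 -0.2953  0.9554]]
0 [[305.0, 251.0], [336.0, 251.0], [305.0, 222.0], [336.0, 222.0]] 0.18874891327360713
-0.019 [[303.0, 267.0], [337.0, 267.0], [303.0, 236.0], [338.0, 236.0]] 0.1705962496629996
-0.04 [[301.0, 290.0], [339.0, 290.0], [300.0, 255.0], [340.0, 255.0]] 0.15053277935653872
-0.06 [[298.0, 318.0], [342.0, 318.0], [297.0, 279.0], [343.0, 279.0]] 0.13142471239800452
215 ......................................................................
223 ......................................................................
231 ......................................................................
239 .................#...................................##...............
247 ...........###############...................################.........
255 .........#################...................##################.......
263 ......####################...................####################.....
271 ##########################...................#########################
279 ##########################...................#########################
287 ##########################....................########################
295 ##...####################.....................####################....
303 #.....##################........................#################.....
```

The fingers closed above the slat without touching it. The wrist picture puts their real ends about 25 mm short of the reported TCP. I'll touch the slat's top lightly to measure that offset.

Request:
jog_arm:
  series:
    - {"dp": [0, 0, 0.001], "delta_rot": [0, 0, 0], "fingers": 0.2}
    - {"dp": [0, 0, 0.001], "delta_rot": [0, 0, 0], "fingers": 0.2}
    - {"dp": [0, 0, 0], "delta_rot": [0, 0, 0], "fingers": 0.2}
    - {"dp": [0, 0, 0], "delta_rot": [0, 0, 0], "fingers": 0.2}
    - {"dp": [0, 0, 0], "delta_rot": [0, 0, 0], "fingers": 0.2}

```text
t: 6.1
ee_pos: [0.4968, -0.2691, 0.0024]
ee_rot: [[-0.995, -0.103, 0.0], [-0.103, 0.995, -0.0], [-0.0, -0.0, -1.0]]
force: [0.1, 0.1, 0.2]
grip_width: 0.2
finger_force: 0.0
```

Request:
jog_arm:
  series:
    - {"dp": [0, 0, 0.001], "delta_rot": [0, 0, 0], "fingers": 0.2}
    - {"dp": [0, 0, 0.001], "delta_rot": [0, 0, 0], "fingers": 0.2}
    - {"dp": [0, 0, 0], "delta_rot": [0, 0, 0], "fingers": 0.2}
    - {"dp": [0, 0, 0], "delta_rot": [0, 0, 0], "fingers": 0.2}
    - {"dp": [0, 0, 0], "delta_rot": [0, 0, 0], "fingers": 0.2}

```text
t: 6.72
ee_pos: [0.4968, -0.2692, 0.0004]
ee_rot: [[-0.995, -0.103, 0.0], [-0.103, 0.995, -0.0], [-0.0, -0.0, -1.0]]
force: [0.2, 0.5, -0.2]
grip_width: 0.2
finger_force: 0.0
```

Request:
jog_arm:
  series:
    - {"dp": [0, 0, 0.001], "delta_rot": [0, 0, 0], "fingers": 0.2}
    - {"dp": [0, 0, 0.001], "delta_rot": [0, 0, 0], "fingers": 0.2}
    - {"dp": [0, 0, 0], "delta_rot": [0, 0, 0], "fingers": 0.2}
    - {"dp": [0, 0, 0], "delta_rot": [0, 0, 0], "fingers": 0.2}
    - {"dp": [0, 0, 0], "delta_rot": [0, 0, 0], "fingers": 0.2}

```text
t: 7.35
ee_pos: [0.4969, -0.2692, 0.0002]
ee_rot: [[-0.995, -0.103, 0.001], [-0.103, 0.995, 0.001], [-0.001, 0.001, -1.0]]
force: [-5.0, 2.1, 19.7]
grip_width: 0.203
finger_force: 10.0
```

Request:
jog_arm:
  series:
    - {"dp": [0, 0, 0.001], "delta_rot": [0, 0, 0], "fingers": 0.2}
    - {"dp": [0, 0, 0.001], "delta_rot": [0, 0, 0], "fingers": 0.2}
    - {"dp": [0, 0, 0], "delta_rot": [0, 0, 0], "fingers": 0.2}
    - {"dp": [0, 0, 0], "delta_rot": [0, 0, 0], "fingers": 0.2}
    - {"dp": [0, 0, 0], "delta_rot": [0, 0, 0], "fingers": 0.2}

```text
t: 7.98
ee_pos: [0.4969, -0.2692, 0.0]
ee_rot: [[-0.995, -0.103, 0.001], [-0.103, 0.995, 0.002], [-0.001, 0.001, -1.0]]
force: [-10.7, 7.4, 42.3]
grip_width: 0.198
finger_force: 21.1
```

Contact came at a reported z of 0.000 with the tips on the slat's top (28 mm), so the real tips sit 28 mm above the reported TCP. I'll allow for that from here on. Now lift, open and grasp lower.

Request:
jog_arm:
  series:
    - {"dp": [0, 0, -0.012], "delta_rot": [0, 0, 0], "fingers": 0.75}
    - {"dp": [0, 0, 0], "delta_rot": [0, 0, 0], "fingers": 0.75}
    - {"dp": [0, 0, 0], "delta_rot": [0, 0, 0], "fingers": 0.75}
    - {"dp": [0, 0, 0], "delta_rot": [0, 0, 0], "fingers": 0.75}
    - {"dp": [0, 0, 0], "delta_rot": [0, 0, 0], "fingers": 0.75}

```text
t: 8.6
ee_pos: [0.4965, -0.269, 0.008]
ee_rot: [[-0.995, -0.103, -0.001], [-0.103, 0.995, 0.0], [0.001, 0.0, -1.0]]
force: [-0.3, 0.2, -0.5]
grip_width: 0.739
finger_force: 0.0
```

Request:
jog_arm:
  series:
    - {"dp": [0, 0, 0.008], "delta_rot": [0, 0, 0], "fingers": 0.75}
    - {"dp": [0, 0, 0.008], "delta_rot": [0, 0, 0], "fingers": 0.75}
    - {"dp": [0, 0, 0.007], "delta_rot": [0, 0, 0], "fingers": 0.75}
    - {"dp": [0, 0, 0.004], "delta_rot": [0, 0, 0], "fingers": 0.75}
    - {"dp": [0, 0, 0], "delta_rot": [0, 0, 0], "fingers": 0.75}

```text
t: 9.22
ee_pos: [0.4966, -0.269, -0.0189]
ee_rot: [[-0.995, -0.103, -0.001], [-0.103, 0.995, 0.0], [0.0, 0.0, -1.0]]
force: [0.0, 0.3, 0.2]
grip_width: 0.752
finger_force: 0.0
```

Request:
jog_arm:
  series:
    - {"dp": [0, 0, 0.004], "delta_rot": [0, 0, 0], "fingers": 0.2}
    - {"dp": [0, 0, 0], "delta_rot": [0, 0, 0], "fingers": 0.2}
    - {"dp": [0, 0, 0], "delta_rot": [0, 0, 0], "fingers": 0.2}
    - {"dp": [0, 0, 0], "delta_rot": [0, 0, 0], "fingers": 0.2}
    - {"dp": [0, 0, 0], "delta_rot": [0, 0, 0], "fingers": 0.2}

```text
t: 9.85
ee_pos: [0.4969, -0.2692, -0.0225]
ee_rot: [[-0.995, -0.103, 0.0], [-0.103, 0.995, -0.0], [-0.0, -0.0, -1.0]]
force: [0.4, -0.5, 1.2]
grip_width: 0.406
finger_force: 30.0
```

Request:
jog_arm:
  series:
    - {"dp": [0, 0, 0], "delta_rot": [0, 0, 0], "fingers": 0.2}
    - {"dp": [0, 0, -0.035], "delta_rot": [0, 0, 0], "fingers": 0.2}
    - {"dp": [0, 0, -0.045], "delta_rot": [0, 0, 0], "fingers": 0.2}
    - {"dp": [0, 0, -0.045], "delta_rot": [0, 0, 0], "fingers": 0.2}
    - {"dp": [0, 0, -0.025], "delta_rot": [0, 0, 0], "fingers": 0.2}

```text
t: 10.48
ee_pos: [0.4973, -0.2695, 0.1296]
ee_rot: [[-0.995, -0.103, 0.002], [-0.103, 0.995, -0.001], [-0.002, -0.001, -1.0]]
force: [-0.3, 0.8, -2.2]
grip_width: 0.406
finger_force: 30.0
```

```bash
python3 - <<'E'
from plan import *
plan([(.5382,.0701,.127,100),(.5382,.0701,.04,100,3)])
E
```

```text
now [ 0.4973 -0.2695  0.1296] ydeg 95.9 q [ 0.15  0.51  0.36  1.85 -0.24  0.82  2.3 ] F [-0.3  0.8 -2.2] t 10.47 w 0.406
0 dp [-0.0108, 0.0476, 0.0003] rot [0.0, 0.0001, -0.0032]
0 dp [-0.0113, 0.0475, 0.0003] rot [0.0, 0.0001, -0.0032]
0 dp [-0.0118, 0.0474, 0.0003] rot [0.0, 0.0001, -0.0032]
0 dp [-0.0122, 0.0473, 0.0003] rot [0.0, 0.0001, -0.0032]
0 dp [-0.0127, 0.0472, 0.0003] rot [0.0, 0.0001, -0.0032]
1 dp [-0.0132, 0.047, 0.0003] rot [0.0, 0.0001, -0.0032]
1 dp [-0.0137, 0.0469, 0.0003] rot [0.0, 0.0001, -0.0032]
1 dp [0.0, 0.0, 0.029] rot [-0.0001, 0.0, -0.0001]
1 dp [0.0, 0.0, 0.029] rot [-0.0001, 0.0, -0.0001]
1 dp [0.0, 0.0, 0.029] rot [-0.0001, 0.0, -0.0001]
```

Request:
jog_arm:
  series:
    - {"dp": [-0.011, 0.048, 0], "delta_rot": [0, 0, -0.0035], "fingers": 0.2}
    - {"dp": [-0.011, 0.048, 0], "delta_rot": [0, 0, -0.0035], "fingers": 0.2}
    - {"dp": [-0.012, 0.047, 0], "delta_rot": [0, 0, -0.0035], "fingers": 0.2}
    - {"dp": [-0.012, 0.047, 0], "delta_rot": [0, 0, -0.003], "fingers": 0.2}
    - {"dp": [-0.013, 0.047, 0], "delta_rot": [0, 0, -0.003], "fingers": 0.2}

```text
t: 11.1
ee_pos: [0.5254, -0.025, 0.1273]
ee_rot: [[-0.988, -0.155, -0.0], [-0.155, 0.988, 0.0], [0.0, 0.0, -1.0]]
force: [0.2, 0.0, -2.3]
grip_width: 0.407
finger_force: 30.0
```

Request:
jog_arm:
  series:
    - {"dp": [-0.013, 0.047, 0], "delta_rot": [0, 0, -0.003], "fingers": 0.2}
    - {"dp": [-0.014, 0.047, 0], "delta_rot": [0, 0, -0.003], "fingers": 0.2}
    - {"dp": [0, 0, 0.03], "delta_rot": [0, 0, 0], "fingers": 0.2}
    - {"dp": [0, 0, 0.03], "delta_rot": [0, 0, 0], "fingers": 0.2}
    - {"dp": [0, 0, 0.01], "delta_rot": [0, 0, 0], "fingers": 0.2}

```text
t: 11.72
ee_pos: [0.5357, 0.0704, 0.0557]
ee_rot: [[-0.985, -0.174, -0.003], [-0.174, 0.985, -0.001], [0.004, -0.0, -1.0]]
force: [0.4, -1.0, -1.1]
grip_width: 0.405
finger_force: 30.0
```

Request:
jog_arm:
  series:
    - {"dp": [0, 0, 0], "delta_rot": [0, 0, 0], "fingers": 0.2}
    - {"dp": [0, 0, 0], "delta_rot": [0, 0, 0], "fingers": 0.2}
    - {"dp": [0, 0, 0], "delta_rot": [0, 0, 0], "fingers": 0.2}
    - {"dp": [0, 0, 0], "delta_rot": [0, 0, 0], "fingers": 0.2}
    - {"dp": [0, 0, 0], "delta_rot": [0, 0, 0], "fingers": 0.2}

```text
t: 12.35
ee_pos: [0.5375, 0.0705, 0.0577]
ee_rot: [[-0.985, -0.173, 0.0], [-0.173, 0.985, 0.0], [-0.0, 0.0, -1.0]]
force: [-0.5, -0.2, -2.2]
grip_width: 0.402
finger_force: 30.0
```

```bash
python3 - <<'E'
from plan import *
plan([(.5382,.0701,.030,100,3),(.5382,.0701,.0228,100,3)])
E
```

```text
now [0.5375 0.0705 0.0577] ydeg 100.0 q [-0.41  0.59  0.26  1.94 -0.24  0.64  1.74] F [-0.5 -0.2 -2.2] t 12.35 w 0.402
0 dp [-0.0002, -0.0002, 0.0092] rot [0.0, 0.0, 0.0]
0 dp [-0.0002, -0.0002, 0.0092] rot [0.0, 0.0, 0.0]
0 dp [-0.0002, -0.0002, 0.0092] rot [0.0, 0.0, 0.0]
0 dp [0.0, 0.0, 0.0024] rot [0.0, 0.0, 0.0]
0 dp [0.0, 0.0, 0.0024] rot [0.0, 0.0, 0.0]
1 dp [0.0, 0.0, 0.0024] rot [0.0, 0.0, 0.0]
```

Request:
jog_arm:
  series:
    - {"dp": [-0.0006, -0.0005, 0.014], "delta_rot": [0, 0, 0], "fingers": 0.2}
    - {"dp": [0, 0, 0.012], "delta_rot": [0, 0, 0], "fingers": 0.2}
    - {"dp": [0, 0, 0.006], "delta_rot": [0, 0, 0], "fingers": 0.2}
    - {"dp": [0, 0, 0.003], "delta_rot": [0, 0, 0], "fingers": 0.2}
    - {"dp": [0, 0, 0], "delta_rot": [0, 0, 0], "fingers": 0.2}

```text
t: 12.98
ee_pos: [0.5379, 0.07, 0.0225]
ee_rot: [[-0.985, -0.173, -0.001], [-0.173, 0.985, 0.0], [0.001, 0.0, -1.0]]
force: [-1.2, 0.5, 1.6]
grip_width: 0.406
finger_force: 30.0
```

Request:
jog_arm:
  series:
    - {"dp": [0, 0, 0], "delta_rot": [0, 0, 0], "fingers": 0.7}
    - {"dp": [0, 0, 0], "delta_rot": [0, 0, 0], "fingers": 0.7}
    - {"dp": [0, 0, 0], "delta_rot": [0, 0, 0], "fingers": 0.7}
    - {"dp": [0, 0, -0.03], "delta_rot": [0, 0, 0], "fingers": 0.7}
    - {"dp": [0, 0, -0.05], "delta_rot": [0, 0, 0], "fingers": 0.75}

```text
t: 13.6
ee_pos: [0.5368, 0.0699, 0.1021]
ee_rot: [[-0.985, -0.173, -0.003], [-0.173, 0.985, -0.001], [0.003, -0.0, -1.0]]
force: [0.3, 0.2, 1.0]
grip_width: 0.747
finger_force: 0.0
```

Request:
jog_arm:
  series:
    - {"dp": [0, 0, -0.05], "delta_rot": [0, 0, 0], "fingers": 0.75}
    - {"dp": [0, -0.02, -0.05], "delta_rot": [0, 0, 0], "fingers": 0.75}
    - {"dp": [0, -0.05, -0.02], "delta_rot": [0, 0, 0], "fingers": 0.75}
    - {"dp": [0, -0.04, 0], "delta_rot": [0, 0, 0], "fingers": 0.75}
    - {"dp": [0, 0, 0], "delta_rot": [0, 0, 0], "fingers": 0.75}

```text
t: 14.22
ee_pos: [0.5573, -0.0423, 0.223]
ee_rot: [[-0.986, -0.168, 0.001], [-0.168, 0.986, -0.002], [-0.001, -0.002, -1.0]]
force: [-0.4, 0.2, 0.1]
grip_width: 0.754
finger_force: 0.0
```

```bash
python3 - <<'E'
from fit import *
import pickle
np.set_printoptions(precision=4,suppress=True)
w=r.grab_frame("wrist");cv2.imwrite("pics/w5.png",w["img"])
kw=lambda H,S,V:(H>16)&(H<28)&(S>68)&(V>75)
p0=(.5382,.0701,.1748,.045);B=SLAT
uv=proj(w,place(B[0],p0));lo=np.clip(uv.min(0)-8,0,None);hi=np.minimum(uv.max(0)+8,[640,400]);print(lo,hi)
mw=mask(w,kw,(*lo,*hi));print((mw>0).sum(),(render(w,B,p0,mw.shape)>127).sum(),*fit([(w,mw)],B,p0,False))
from plan import plan
plan([(.440,-.3973,.12,81.5),(.440,-.3973,-.0225,81.5,4)])
E
```

```text
[395.9909  58.4683] [473.9024 272.4175]
8971 9027 [0.5381 0.0691 0.1787 0.045 ] 0.22481898282975005
now [ 0.5571 -0.0396  0.2225] ydeg 99.8 q [-0.3   0.38  0.38  1.79 -0.16  1.    1.88] F [-0.4 -0.4 -0.5] t 14.28 w 0.752
0 dp [0.022, -0.0416, 0.0128] rot [0.0, 0.0, 0.0127]
0 dp [0.0204, -0.0424, 0.0128] rot [0.0, 0.0, 0.0127]
0 dp [0.0187, -0.0432, 0.0128] rot [0.0, 0.0, 0.0127]
0 dp [0.0169, -0.0439, 0.0128] rot [0.0, 0.0, 0.0127]
0 dp [0.0152, -0.0445, 0.0128] rot [0.0, 0.0, 0.0127]
1 dp [0.0134, -0.0451, 0.0128] rot [0.0, 0.0, 0.0127]
1 dp [0.0116, -0.0456, 0.0128] rot [0.0, 0.0, 0.0127]
1 dp [0.0097, -0.046, 0.0128] rot [0.0, 0.0, 0.0127]
1 dp [0.0, 0.0, 0.0356] rot [0.0, 0.0, 0.0]
1 dp [0.0, 0.0, 0.0356] rot [0.0, 0.0, 0.0]
2 dp [0.0, 0.0, 0.0356] rot [0.0, 0.0, 0.0]
2 dp [0.0, 0.0, 0.0356] rot [0.0, 0.0, 0.0]
```

View pics/w5.png

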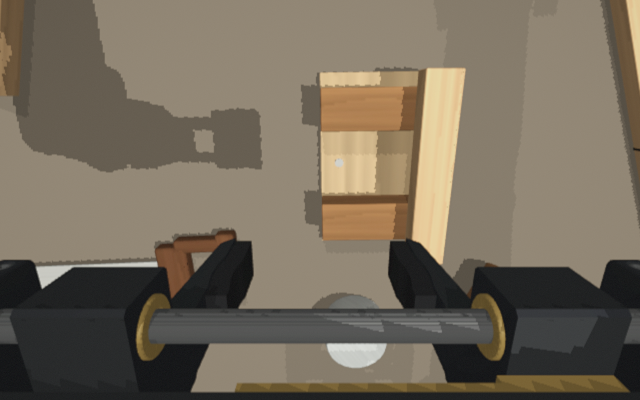

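The view shows the slat lying across the inner end of the bearers at (440,160), within about 1 mm of its place. Now the second slat.

Request:
jog_arm:
  series:
    - {"dp": [0.022, -0.042, 0.013], "delta_rot": [0, 0, 0.013], "fingers": 0.75}
    - {"dp": [0.02, -0.042, 0.013], "delta_rot": [0, 0, 0.013], "fingers": 0.75}
    - {"dp": [0.019, -0.043, 0.013], "delta_rot": [0, 0, 0.013], "fingers": 0.75}
    - {"dp": [0.017, -0.044, 0.013], "delta_rot": [0, 0, 0.013], "fingers": 0.75}
    - {"dp": [0.015, -0.044, 0.013], "delta_rot": [0, 0, 0.013], "fingers": 0.75}

```text
t: 14.9
ee_pos: [0.4844, -0.2607, 0.1567]
ee_rot: [[-1.0, 0.029, -0.0], [0.029, 1.0, 0.001], [0.0, 0.001, -1.0]]
force: [0.5, -0.1, -0.3]
grip_width: 0.75
finger_force: 0.0
```

Request:
jog_arm:
  series:
    - {"dp": [0.013, -0.045, 0.013], "delta_rot": [0, 0, 0.012], "fingers": 0.75}
    - {"dp": [0.012, -0.046, 0.013], "delta_rot": [0, 0, 0.012], "fingers": 0.75}
    - {"dp": [0.01, -0.046, 0.013], "delta_rot": [0, 0, 0.012], "fingers": 0.75}
    - {"dp": [0, 0, 0.05], "delta_rot": [0, 0, 0], "fingers": 0.75}
    - {"dp": [0, 0, 0.03], "delta_rot": [0, 0, 0], "fingers": 0.75}

```text
t: 15.52
ee_pos: [0.4401, -0.3937, 0.036]
ee_rot: [[-0.99, 0.142, -0.001], [0.142, 0.99, 0.002], [0.002, 0.002, -1.0]]
force: [0.1, -0.4, -0.2]
grip_width: 0.752
finger_force: 0.0
```

Request:
jog_arm:
  series:
    - {"dp": [0, 0, 0.015], "delta_rot": [0, 0, 0], "fingers": 0.75}
    - {"dp": [0, 0, 0], "delta_rot": [0, 0, 0], "fingers": 0.75}
    - {"dp": [0, 0, 0], "delta_rot": [0, 0, 0], "fingers": 0.75}
    - {"dp": [0, 0, 0], "delta_rot": [0, 0, 0], "fingers": 0.75}
    - {"dp": [0, 0, 0], "delta_rot": [0, 0, 0], "fingers": 0.75}

```text
t: 16.15
ee_pos: [0.4406, -0.3959, 0.0242]
ee_rot: [[-0.99, 0.143, 0.001], [0.143, 0.99, -0.001], [-0.001, -0.001, -1.0]]
force: [-0.1, -0.7, -0.1]
grip_width: 0.751
finger_force: 0.0
```

```bash
python3 - <<'E'
from plan import *
plan([(.440,-.3973,-.0225,81.5,3)])
E
```

```text
now [ 0.4406 -0.3959  0.0242] ydeg 81.8 q [ 0.38  0.73  0.39  1.82 -0.42  0.67  2.43] F [-0.1 -0.7 -0.1] t 16.15 w 0.751
0 dp [0.0002, -0.0005, 0.0156] rot [-0.0001, 0.0001, 0.0006]
0 dp [0.0002, -0.0005, 0.0156] rot [-0.0001, 0.0001, 0.0006]
0 dp [0.0001, -0.0005, 0.0156] rot [-0.0001, 0.0001, 0.0006]
```

Request:
jog_arm:
  series:
    - {"dp": [0.0005, -0.0015, 0.018], "delta_rot": [0, 0, 0.002], "fingers": 0.75}
    - {"dp": [0, 0, 0.018], "delta_rot": [0, 0, 0], "fingers": 0.75}
    - {"dp": [0, 0, 0.008], "delta_rot": [0, 0, 0], "fingers": 0.75}
    - {"dp": [0, 0, 0.003], "delta_rot": [0, 0, 0], "fingers": 0.2}
    - {"dp": [0, 0, 0], "delta_rot": [0, 0, 0], "fingers": 0.2}

```text
t: 16.77
ee_pos: [0.4394, -0.3971, -0.0237]
ee_rot: [[-0.989, 0.149, -0.0], [0.149, 0.989, 0.0], [0.0, -0.0, -1.0]]
force: [0.4, -0.6, -0.8]
grip_width: 0.549
finger_force: 0.0
```

Request:
jog_arm:
  series:
    - {"dp": [0, 0, 0], "delta_rot": [0, 0, 0], "fingers": 0.2}
    - {"dp": [0, 0, 0], "delta_rot": [0, 0, 0], "fingers": 0.2}
    - {"dp": [0, 0, 0], "delta_rot": [0, 0, 0], "fingers": 0.2}
    - {"dp": [0, 0, 0], "delta_rot": [0, 0, 0], "fingers": 0.2}
    - {"dp": [0, 0, 0], "delta_rot": [0, 0, 0], "fingers": 0.2}

```text
t: 17.4
ee_pos: [0.4398, -0.3972, -0.0231]
ee_rot: [[-0.989, 0.149, 0.001], [0.149, 0.989, -0.0], [-0.001, -0.0, -1.0]]
force: [-0.6, 0.8, 5.8]
grip_width: 0.405
finger_force: 30.0
```

Request:
jog_arm:
  series:
    - {"dp": [0, 0, -0.03], "delta_rot": [0, 0, 0], "fingers": 0.2}
    - {"dp": [0, 0, -0.045], "delta_rot": [0, 0, 0], "fingers": 0.2}
    - {"dp": [0, 0, -0.045], "delta_rot": [0, 0, 0], "fingers": 0.2}
    - {"dp": [0, 0, -0.03], "delta_rot": [0, 0, 0], "fingers": 0.2}
    - {"dp": [0, 0, 0], "delta_rot": [0, 0, 0], "fingers": 0.2}

```text
t: 18.02
ee_pos: [0.4404, -0.3979, 0.128]
ee_rot: [[-0.989, 0.149, 0.003], [0.149, 0.989, -0.002], [-0.003, -0.002, -1.0]]
force: [0.3, -0.1, -2.5]
grip_width: 0.406
finger_force: 30.0
```

```bash
python3 - <<'E'
from plan import *
plan([(.5548,-.0245,.127,100),(.5548,-.0245,.06,100,3)])
E
```

```text
now [ 0.4404 -0.3979  0.128 ] ydeg 81.4 q [ 0.31  0.58  0.48  1.79 -0.34  0.86  2.37] F [ 0.3 -0.1 -2.5] t 18.02 w 0.406
0 dp [-0.0072, 0.0483, 0.0001] rot [-0.0001, 0.0001, -0.0129]
0 dp [-0.0091, 0.048, 0.0001] rot [-0.0001, 0.0001, -0.0129]
0 dp [-0.0111, 0.0475, 0.0001] rot [-0.0001, 0.0001, -0.0129]
0 dp [-0.013, 0.0471, 0.0001] rot [-0.0001, 0.0001, -0.0129]
0 dp [-0.0149, 0.0465, 0.0001] rot [-0.0001, 0.0001, -0.0129]
1 dp [-0.0168, 0.0458, 0.0001] rot [-0.0001, 0.0001, -0.0129]
1 dp [-0.0186, 0.0451, 0.0001] rot [-0.0001, 0.0001, -0.0129]
1 dp [-0.0204, 0.0443, 0.0001] rot [-0.0001, 0.0001, -0.0129]
1 dp [0.0, 0.0, 0.0223] rot [0.0, 0.0001, 0.0]
1 dp [0.0, 0.0, 0.0223] rot [0.0, 0.0001, 0.0]
2 dp [0.0, 0.0, 0.0223] rot [0.0, 0.0001, 0.0]
```

Request:
jog_arm:
  series:
    - {"dp": [-0.007, 0.048, 0], "delta_rot": [0, 0, -0.013], "fingers": 0.2}
    - {"dp": [-0.009, 0.048, 0], "delta_rot": [0, 0, -0.013], "fingers": 0.2}
    - {"dp": [-0.011, 0.048, 0], "delta_rot": [0, 0, -0.013], "fingers": 0.2}
    - {"dp": [-0.013, 0.047, 0], "delta_rot": [0, 0, -0.013], "fingers": 0.2}
    - {"dp": [-0.015, 0.046, 0], "delta_rot": [0, 0, -0.013], "fingers": 0.2}

```text
t: 18.65
ee_pos: [0.5095, -0.1618, 0.1245]
ee_rot: [[-0.998, -0.056, -0.003], [-0.056, 0.998, 0.001], [0.003, 0.001, -1.0]]
force: [-0.4, -0.1, -2.2]
grip_width: 0.405
finger_force: 30.0
```

Request:
jog_arm:
  series:
    - {"dp": [-0.017, 0.046, 0], "delta_rot": [0, 0, -0.013], "fingers": 0.2}
    - {"dp": [-0.019, 0.045, 0], "delta_rot": [0, 0, -0.013], "fingers": 0.2}
    - {"dp": [-0.02, 0.044, 0], "delta_rot": [0, 0, -0.012], "fingers": 0.2}
    - {"dp": [0, 0, 0.04], "delta_rot": [0, 0, 0], "fingers": 0.2}
    - {"dp": [0, 0, 0.028], "delta_rot": [0, 0, 0], "fingers": 0.2}

```text
t: 19.27
ee_pos: [0.5514, -0.0229, 0.0552]
ee_rot: [[-0.985, -0.175, -0.004], [-0.175, 0.985, 0.0], [0.004, 0.001, -1.0]]
force: [0.8, -0.5, -0.9]
grip_width: 0.407
finger_force: 30.0
```

Request:
jog_arm:
  series:
    - {"dp": [0, 0, 0], "delta_rot": [0, 0, 0], "fingers": 0.2}
    - {"dp": [0, 0, 0], "delta_rot": [0, 0, 0], "fingers": 0.2}
    - {"dp": [0, 0, 0], "delta_rot": [0, 0, 0], "fingers": 0.2}
    - {"dp": [0, 0, 0], "delta_rot": [0, 0, 0], "fingers": 0.2}
    - {"dp": [0, 0, 0], "delta_rot": [0, 0, 0], "fingers": 0.2}

```text
t: 19.9
ee_pos: [0.5537, -0.0241, 0.0589]
ee_rot: [[-0.985, -0.173, 0.001], [-0.173, 0.985, 0.0], [-0.001, -0.0, -1.0]]
force: [-0.6, -0.2, -1.6]
grip_width: 0.407
finger_force: 30.0
```

```bash
python3 - <<'E'
from plan import *
plan([(.5548,-.0245,.022,100,1)])
E
```

```text
now [ 0.5537 -0.0241  0.0589] ydeg 100.0 q [-0.28  0.61  0.32  1.91 -0.3   0.67  1.97] F [-0.6 -0.2 -1.6] t 19.9 w 0.407
0 dp [-0.001, -0.0006, 0.0369] rot [0.0, 0.0003, -0.0001]
```

Request:
jog_arm:
  series:
    - {"dp": [-0.001, -0.0006, 0.014], "delta_rot": [0, 0, 0], "fingers": 0.2}
    - {"dp": [0, 0, 0.013], "delta_rot": [0, 0, 0], "fingers": 0.2}
    - {"dp": [0, 0, 0.007], "delta_rot": [0, 0, 0], "fingers": 0.2}
    - {"dp": [0, 0, 0.003], "delta_rot": [0, 0, 0], "fingers": 0.2}
    - {"dp": [0, 0, 0], "delta_rot": [0, 0, 0], "fingers": 0.2}

```text
t: 20.52
ee_pos: [0.5535, -0.0245, 0.0218]
ee_rot: [[-0.985, -0.173, -0.002], [-0.173, 0.985, 0.001], [0.002, 0.001, -1.0]]
force: [-4.8, 0.6, 9.0]
grip_width: 0.405
finger_force: 30.0
```

Request:
jog_arm:
  series:
    - {"dp": [0, 0, 0], "delta_rot": [0, 0, 0], "fingers": 0.65}
    - {"dp": [0, 0, 0], "delta_rot": [0, 0, 0], "fingers": 0.65}
    - {"dp": [0, 0, 0], "delta_rot": [0, 0, 0], "fingers": 0.65}
    - {"dp": [0, 0, -0.03], "delta_rot": [0, 0, 0], "fingers": 0.65}
    - {"dp": [0, 0, -0.05], "delta_rot": [0, 0, 0], "fingers": 1}

```text
t: 21.15
ee_pos: [0.5532, -0.0244, 0.101]
ee_rot: [[-0.985, -0.173, -0.003], [-0.173, 0.985, -0.0], [0.003, 0.0, -1.0]]
force: [0.3, 1.0, 0.1]
grip_width: 0.745
finger_force: 0.0
```

Request:
jog_arm:
  series:
    - {"dp": [0, 0.02, -0.05], "delta_rot": [0, 0, 0], "fingers": 1}
    - {"dp": [0, 0.05, -0.03], "delta_rot": [0, 0, 0], "fingers": 1}
    - {"dp": [0, 0.06, -0.01], "delta_rot": [0, 0, 0], "fingers": 1}
    - {"dp": [0, 0.06, 0], "delta_rot": [0, 0, 0], "fingers": 1}
    - {"dp": [0, 0.02, 0], "delta_rot": [0, 0, 0], "fingers": 1}

```text
t: 21.78
ee_pos: [0.5168, 0.187, 0.1914]
ee_rot: [[-0.984, -0.179, -0.0], [-0.179, 0.984, 0.002], [-0.0, 0.002, -1.0]]
force: [0.6, -0.9, -1.1]
grip_width: 1.001
finger_force: 0.0
```

```bash
python3 - <<'E'
from fit import *
import pickle
np.set_printoptions(precision=4,suppress=True)
w=r.grab_frame("wrist");cv2.imwrite("pics/w6.png",w["img"]);pickle.dump(w,open("w6.pkl","wb"))
D=pickle.load(open("d0.pkl","rb"));s,d=D["scene"],D["side"]
kw=lambda H,S,V:(H>16)&(H<28)&(S>68)&(V>75)
k=lambda H,S,V:(H>8)&(H<28)&(S>95)&(V>115)
for n,B,p0 in(("in",SLAT,(.5382,.0701,.1748,.045)),("out",SLAT,(.5548,-.0245,.1748,.045)),("board",BOARD,(.4432,.3352,.584,0))):
    uv=proj(w,place(B[0],p0));lo=np.clip(uv.min(0)-8,0,None);hi=np.minimum(uv.max(0)+8,[640,300 if n=="board" else 400]);print(n,uv.min(0),uv.max(0))
    mw=mask(w,kw,(*lo,*hi));print((mw>0).sum(),(render(w,B,p0,mw.shape)>127).sum(),*fit([(w,mw)],B,p0,False))
print(*fit([(w,mw),(s,mask(s,k,(445,180,526,336))),(d,mask(d,k,(240,120,358,164)))],B,p0,False))
from plan import plan
plan([(.44,.31,.20,-56.5)])
E
```

```text
in [153.1034  64.2941] [225.8934 280.3181]
11874 11071 [0.5381 0.0694 0.1626 0.045 ] 0.3628283801286825
out [35.2114 63.5967] [136.3167 279.8721]
12913 13062 [ 0.5531 -0.0237  0.1697  0.045 ] 0.27557146271417154
board [ 374.1944 -129.8374] [547.8867 302.1697]
17403 19303 [0.4216 0.3158 0.5814 0.    ] 0.050451112542172945
[0.4446 0.3326 0.583  0.    ] 0.21564363838294676
now [0.5167 0.1878 0.1912] ydeg 100.4 q [-0.71  0.4   0.36  1.84 -0.18  0.93  1.48] F [-0.5  1.2 -0.9] t 21.82 w 1.002
0 dp [0.0031, 0.0079, -0.0005] rot [0.0, -0.0001, 0.0513]
0 dp [0.0044, 0.0073, -0.0005] rot [0.0, -0.0001, 0.0513]
0 dp [0.0055, 0.0065, -0.0005] rot [0.0, -0.0001, 0.0513]
0 dp [0.0064, 0.0055, -0.0005] rot [0.0, -0.0001, 0.0513]
0 dp [0.0072, 0.0044, -0.0005] rot [0.0, -0.0001, 0.0513]
1 dp [0.0079, 0.0032, -0.0005] rot [0.0, -0.0001, 0.0513]
1 dp [0.0083, 0.0019, -0.0005] rot [0.0, -0.0001, 0.0513]
1 dp [0.0085, 0.0005, -0.0005] rot [0.0, -0.0001, 0.0513]
1 dp [0.0084, -0.0008, -0.0005] rot [0.0, -0.0001, 0.0513]
1 dp [0.0082, -0.0022, -0.0005] rot [0.0, -0.0001, 0.0513]
2 dp [0.0077, -0.0035, -0.0005] rot [0.0, -0.0001, 0.0513]
2 dp [0.0071, -0.0047, -0.0005] rot [0.0, -0.0001, 0.0513]
2 dp [0.0062, -0.0057, -0.0005] rot [0.0, -0.0001, 0.0513]
2 dp [0.0052, -0.0067, -0.0005] rot [0.0, -0.0001, 0.0513]
2 dp [0.0041, -0.0074, -0.0005] rot [0.0, -0.0001, 0.0513]
3 dp [0.0029, -0.008, -0.0005] rot [0.0, -0.0001, 0.0513]
3 dp [0.0015, -0.0083, -0.0005] rot [0.0, -0.0001, 0.0513]
```

View pics/w6.png

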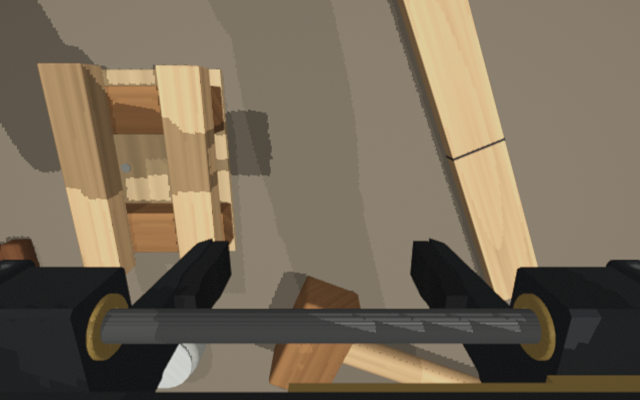

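Both slats lie crosswise on the bearers, at (85,165) and (190,150). The board's line runs from (452,158) to (505,139).

```bash
python3 - <<'E'
from fit import *
import pickle
w=pickle.load(open("w6.pkl","rb"))
A=pix2plane(w,[(452,158),(505,139)],.02);m=A.mean(0);print(A,np.linalg.norm(A[0]-A[1]))
a=.582+np.pi;u=np.array([np.cos(a),np.sin(a)]);print("centre",m[:2]+.025*u)
E
```

```text
[[0.47992138 0.32030834 0.02      ]
 [0.45119028 0.36814615 0.02      ]] 0.055802616446113396
centre [0.44467171 0.33048485]
```

Request:
jog_arm:
  series:
    - {"dp": [0.003, 0.008, 0], "delta_rot": [0, 0, 0.051], "fingers": 1}
    - {"dp": [0.004, 0.007, 0], "delta_rot": [0, 0, 0.051], "fingers": 1}
    - {"dp": [0.006, 0.006, 0], "delta_rot": [0, 0, 0.051], "fingers": 1}
    - {"dp": [0.006, 0.006, 0], "delta_rot": [0, 0, 0.051], "fingers": 1}
    - {"dp": [0.007, 0.004, 0], "delta_rot": [0, 0, 0.051], "fingers": 1}

```text
t: 22.45
ee_pos: [0.4968, 0.2158, 0.1914]
ee_rot: [[-0.805, 0.593, 0.0], [0.593, 0.805, -0.001], [-0.001, -0.001, -1.0]]
force: [-0.2, 0.4, 0.5]
grip_width: 1.0
finger_force: 0.0
```

Request:
jog_arm:
  series:
    - {"dp": [0.008, 0.003, 0], "delta_rot": [0, 0, 0.051], "fingers": 1}
    - {"dp": [0.008, 0.002, 0], "delta_rot": [0, 0, 0.051], "fingers": 1}
    - {"dp": [0.008, 0, 0], "delta_rot": [0, 0, 0.051], "fingers": 1}
    - {"dp": [0.008, -0.001, 0], "delta_rot": [0, 0, 0.051], "fingers": 1}
    - {"dp": [0.008, -0.002, 0], "delta_rot": [0, 0, 0.051], "fingers": 1}

```text
t: 23.08
ee_pos: [0.4745, 0.2502, 0.1914]
ee_rot: [[-0.134, 0.991, 0.0], [0.991, 0.134, -0.001], [-0.001, 0.0, -1.0]]
force: [-0.0, -0.4, 0.3]
grip_width: 1.001
finger_force: 0.0
```

Request:
jog_arm:
  series:
    - {"dp": [0.008, -0.003, 0], "delta_rot": [0, 0, 0.051], "fingers": 1}
    - {"dp": [0.007, -0.005, 0], "delta_rot": [0, 0, 0.051], "fingers": 1}
    - {"dp": [0.006, -0.006, 0], "delta_rot": [0, 0, 0.051], "fingers": 1}
    - {"dp": [0.005, -0.007, 0], "delta_rot": [0, 0, 0.051], "fingers": 1}
    - {"dp": [0.004, -0.007, 0], "delta_rot": [0, 0, 0.051], "fingers": 1}

```text
t: 23.7
ee_pos: [0.4516, 0.2859, 0.1915]
ee_rot: [[0.618, 0.786, 0.001], [0.786, -0.618, -0.001], [-0.0, 0.001, -1.0]]
force: [-0.7, -0.0, -0.0]
grip_width: 0.999
finger_force: 0.0
```

Request:
jog_arm:
  series:
    - {"dp": [0.003, -0.008, 0], "delta_rot": [0, 0, 0.051], "fingers": 1}
    - {"dp": [0.001, -0.008, 0], "delta_rot": [0, 0, 0.051], "fingers": 1}
    - {"dp": [0, 0, 0], "delta_rot": [0, 0, 0], "fingers": 1}
    - {"dp": [0, 0, 0], "delta_rot": [0, 0, 0], "fingers": 1}
    - {"dp": [0, 0, 0], "delta_rot": [0, 0, 0], "fingers": 1}

```text
t: 24.32
ee_pos: [0.442, 0.3006, 0.1916]
ee_rot: [[0.829, 0.559, 0.0], [0.559, -0.829, 0.0], [0.0, -0.0, -1.0]]
force: [-0.5, 0.1, 1.4]
grip_width: 1.002
finger_force: 0.0
```

```bash
python3 - <<'E'
from fit import *
import pickle
np.set_printoptions(precision=4,suppress=True)
w=r.grab_frame("wrist");cv2.imwrite("pics/w7.png",w["img"]);pickle.dump(w,open("w7.pkl","wb"))
kw=lambda H,S,V:(H>16)&(H<28)&(S>68)&(V>75)
B=BOARD;p0=(.4446,.3326,.583,0)
uv=proj(w,place(B[0],p0));print(uv.min(0),uv.max(0))
mw=mask(w,kw,(250,0,400,230))
def crop(V):return V
# edges: width centreline + line pixels by darkness
f=w;ok=mw[:225]
rows=[]
for row in range(20,221,20):
    c=np.where(mw[row]>0)[0]
    if len(c): rows.append((row,c.min(),c.max()))
print(rows)
g=cv2.cvtColor(w["img"],cv2.COLOR_BGR2GRAY)
print(cv2.cvtColor(w["img"],cv2.COLOR_BGR2HSV)[150,[270,300,320,340,370]])
print([(r_,int(g[r_,300:340].mean())) for r_ in range(60,300,6)])
from plan import plan
plan([(.4446,.3326,-.018,-56.6)])
E
```

```text
[ 260.8158 -105.1837] [325.861  323.1871]
[(20, np.int64(267), np.int64(326)), (40, np.int64(268), np.int64(325)), (60, np.int64(268), np.int64(325)), (80, np.int64(269), np.int64(326)), (100, np.int64(270), np.int64(325)), (120, np.int64(270), np.int64(324)), (140, np.int64(272), np.int64(325)), (160, np.int64(272), np.int64(324)), (180, np.int64(273), np.int64(324)), (200, np.int64(274), np.int64(324)), (220, np.int64(274), np.int64(324))]
[[ 18  51 140]
 [ 18  93 223]
 [ 19  84 224]
 [ 18  52 128]
 [ 20  52 128]]
[(60, 155), (66, 155), (72, 156), (78, 157), (84, 156), (90, 158), (96, 157), (102, 158), (108, 158), (114, 159), (120, 159), (126, 136), (132, 160), (138, 159), (144, 160), (150, 161), (156, 162), (162, 162), (168, 161), (174, 160), (180, 160), (186, 160), (192, 161), (198, 161), (204, 160), (210, 161), (216, 160), (222, 162), (228, 162), (234, 161), (240, 162), (246, 160), (252, 162), (258, 161), (264, 160), (270, 161), (276, 159), (282, 159), (288, 157), (294, 157)]
now [0.4419 0.3008 0.1915] ydeg -56.1 q [-1.43  0.55  1.02  1.9  -0.56  1.   -1.14] F [-0.2  0.7 -0. ] t 24.38 w 1.004
0 dp [0.005, -0.0062, 0.0524] rot [0.0, 0.0, 0.0007]
0 dp [0.005, -0.0062, 0.0524] rot [0.0, 0.0, 0.0007]
0 dp [0.005, -0.0062, 0.0524] rot [0.0, 0.0, 0.0007]
0 dp [0.0049, -0.0063, 0.0524] rot [0.0, 0.0, 0.0007]
```

```bash
python3 - <<'E'
from h import *
import pickle
np.set_printoptions(precision=4,suppress=True)
w=pickle.load(open("w7.pkl","rb"))
rows=[(20,267,326),(40,268,325),(60,268,325),(80,269,326),(100,270,325),(120,270,324),(140,272,325),(160,272,324),(180,273,324),(200,274,324),(220,274,324)]
L=pix2plane(w,[(a,r_) for r_,a,b in rows],.02)[:,:2];Rt=pix2plane(w,[(b+1,r_) for r_,a,b in rows],.02)[:,:2];Rb=pix2plane(w,[(b+1,r_) for r_,a,b in rows],0)[:,:2]
for n,E in(("L",L),("Rtop",Rt),("Rbot",Rb)):
    v=np.linalg.svd(E-E.mean(0))[2][0];v*=np.sign(v[0]);print(n,"yaw",np.arctan2(v[1],v[0]),"d",(E.mean(0)-[.4446,.3326])@[-np.sin(.583),np.cos(.583)])
g=cv2.cvtColor(w["img"],cv2.COLOR_BGR2GRAY).astype(float)
for c in(280,297,312):
    x=g[110:140,c-4:c+5].mean(1);i=np.clip(np.median(x)-x-5,0,None);row=110+(i*np.arange(30)).sum()/i.sum();q=pix2plane(w,[(c,row)],.02)[0];print(c,row,q,"along",(q[:2]-[.4446,.3326])@[np.cos(.583),np.sin(.583)])
E
```

```text
L yaw 0.585442209359206 d 0.02583296766872772
Rtop yaw 0.5867326870830194 d -0.029889199128163197
Rbot yaw 0.5867326870830192 d -0.03023644041140244
280 124.3048540211356 [0.4561 0.3599 0.02  ] along 0.024613319780786815
297 124.41177507491626 [0.4656 0.3455 0.02  ] along 0.024653584240781578
312 124.52741994847258 [0.474  0.3328 0.02  ] along 0.024667879714676683
```

```bash
python3 - <<'E'
from plan import *
plan([(.4454,.3307,.0,-56.5,5),(.4454,.3307,-.024,-56.5,2)])
E
```

```text
now [0.4419 0.3008 0.1915] ydeg -56.1 q [-1.43  0.55  1.02  1.9  -0.56  1.   -1.14] F [-0.2  0.7 -0. ] t 24.38 w 1.004
0 dp [0.0039, -0.0046, 0.0383] rot [0.0, 0.0, 0.0005]
0 dp [0.0039, -0.0046, 0.0383] rot [0.0, 0.0, 0.0005]
0 dp [0.0039, -0.0046, 0.0383] rot [0.0, 0.0, 0.0005]
0 dp [0.0039, -0.0046, 0.0383] rot [0.0, 0.0, 0.0005]
0 dp [0.0039, -0.0046, 0.0383] rot [0.0, 0.0, 0.0005]
1 dp [0.0, 0.0, 0.012] rot [0.0, 0.0, 0.0]
1 dp [0.0, 0.0, 0.012] rot [0.0, 0.0, 0.0]
```

Request:
jog_arm:
  series:
    - {"dp": [0.007, -0.008, 0.05], "delta_rot": [0, 0, 0.0025], "fingers": 1}
    - {"dp": [0.007, -0.008, 0.05], "delta_rot": [0, 0, 0], "fingers": 1}
    - {"dp": [0.006, -0.007, 0.05], "delta_rot": [0, 0, 0], "fingers": 1}
    - {"dp": [0, 0, 0.02], "delta_rot": [0, 0, 0], "fingers": 1}
    - {"dp": [0, 0, 0], "delta_rot": [0, 0, 0], "fingers": 1}

```text
t: 25.0
ee_pos: [0.4455, 0.3306, 0.0212]
ee_rot: [[0.834, 0.551, -0.001], [0.551, -0.834, -0.001], [-0.001, 0.001, -1.0]]
force: [0.2, 0.4, 0.0]
grip_width: 1.003
finger_force: 0.0
```

Request:
jog_arm:
  series:
    - {"dp": [0, 0, 0], "delta_rot": [0, 0, 0], "fingers": 1}
    - {"dp": [0, 0, 0], "delta_rot": [0, 0, 0], "fingers": 1}
    - {"dp": [0, 0, 0], "delta_rot": [0, 0, 0], "fingers": 1}
    - {"dp": [0, 0, 0], "delta_rot": [0, 0, 0], "fingers": 1}
    - {"dp": [0, 0, 0], "delta_rot": [0, 0, 0], "fingers": 1}

```text
t: 25.62
ee_pos: [0.4455, 0.3317, 0.0216]
ee_rot: [[0.834, 0.552, 0.0], [0.552, -0.834, 0.0], [0.0, -0.0, -1.0]]
force: [0.7, -0.2, -0.3]
grip_width: 1.003
finger_force: 0.0
```

```bash
python3 - <<'E'
from plan import *
plan([(.4454,.3307,-.024,-56.5,1)])
E
```

```text
now [0.4455 0.3317 0.0216] ydeg -56.5 q [-1.26  0.81  0.75  1.93 -0.82  0.74 -1.  ] F [ 0.7 -0.2 -0.3] t 25.62 w 1.003
0 dp [-0.0006, 0.0008, 0.0456] rot [0.0, -0.0001, -0.0001]
```

Request:
jog_arm:
  series:
    - {"dp": [-0.0006, 0.0008, 0.018], "delta_rot": [0, 0, 0], "fingers": 1}
    - {"dp": [0, 0, 0.016], "delta_rot": [0, 0, 0], "fingers": 1}
    - {"dp": [0, 0, 0.008], "delta_rot": [0, 0, 0], "fingers": 1}
    - {"dp": [0, 0, 0.003], "delta_rot": [0, 0, 0], "fingers": 0.4}
    - {"dp": [0, 0, 0], "delta_rot": [0, 0, 0], "fingers": 0.4}

```text
t: 26.25
ee_pos: [0.4455, 0.3305, -0.0237]
ee_rot: [[0.834, 0.551, 0.0], [0.551, -0.834, -0.0], [-0.0, 0.0, -1.0]]
force: [-1.2, -0.5, -0.0]
grip_width: 0.793
finger_force: 0.0
```

Request:
jog_arm:
  series:
    - {"dp": [0, 0, 0], "delta_rot": [0, 0, 0], "fingers": 0.4}
    - {"dp": [0, 0, 0], "delta_rot": [0, 0, 0], "fingers": 0.4}
    - {"dp": [0, 0, 0], "delta_rot": [0, 0, 0], "fingers": 0.4}
    - {"dp": [0, 0, 0], "delta_rot": [0, 0, 0], "fingers": 0.4}
    - {"dp": [0, 0, 0], "delta_rot": [0, 0, 0], "fingers": 0.4}

```text
t: 26.88
ee_pos: [0.4457, 0.3308, -0.0232]
ee_rot: [[0.834, 0.551, 0.0], [0.551, -0.834, 0.001], [0.001, -0.0, -1.0]]
force: [-0.5, -0.1, 5.4]
grip_width: 0.623
finger_force: 30.0
```

```bash
python3 - <<'E'
from plan import *
p=(.4454,.3307)
plan([(*p,.13,-56.5,4),(.5465,.0228,.13,10),(.5465,.0228,.08,10,2)],ang=8.5)
E
```

```text
now [ 0.4457  0.3308 -0.0232] ydeg -56.5 q [-1.22  0.87  0.68  1.93 -0.89  0.67 -0.95] F [-0.5 -0.1  5.4] t 26.88 w 0.623
0 dp [-0.0001, 0.0, -0.0383] rot [0.0, -0.0001, 0.0]
0 dp [-0.0001, 0.0, -0.0383] rot [0.0, -0.0001, 0.0]
0 dp [-0.0001, 0.0, -0.0383] rot [0.0, -0.0001, 0.0]
0 dp [-0.0001, 0.0, -0.0383] rot [0.0, -0.0001, 0.0]
0 dp [-0.0107, 0.0391, 0.0] rot [0.0, 0.0, -0.0462]
1 dp [-0.0162, 0.0371, 0.0] rot [0.0, 0.0, -0.0462]
1 dp [-0.0214, 0.0344, 0.0] rot [0.0, 0.0, -0.0462]
1 dp [-0.0262, 0.0309, 0.0] rot [0.0, 0.0, -0.0462]
1 dp [-0.0304, 0.0268, 0.0] rot [0.0, 0.0, -0.0462]
1 dp [-0.0339, 0.0221, 0.0] rot [0.0, 0.0, -0.0462]
2 dp [-0.0368, 0.017, 0.0] rot [0.0, 0.0, -0.0462]
2 dp [-0.0388, 0.0115, 0.0] rot [0.0, 0.0, -0.0462]
2 dp [0.0, 0.0, 0.025] rot [-0.0001, 0.0, 0.0]
2 dp [0.0, 0.0, 0.025] rot [-0.0001, 0.0, 0.0]
```

Request:
jog_arm:
  series:
    - {"dp": [0, 0, -0.02], "delta_rot": [0, 0, 0], "fingers": 0.4}
    - {"dp": [0, 0, -0.04], "delta_rot": [0, 0, 0], "fingers": 0.4}
    - {"dp": [0, 0, -0.045], "delta_rot": [0, 0, 0], "fingers": 0.4}
    - {"dp": [0, 0, -0.035], "delta_rot": [0, 0, 0], "fingers": 0.4}
    - {"dp": [0, 0, -0.013], "delta_rot": [0, 0, 0], "fingers": 0.4}

```text
t: 27.5
ee_pos: [0.446, 0.3309, 0.1316]
ee_rot: [[0.834, 0.551, 0.002], [0.551, -0.834, 0.002], [0.003, -0.001, -1.0]]
force: [0.1, -0.4, -3.4]
grip_width: 0.621
finger_force: 30.0
```

Request:
jog_arm:
  series:
    - {"dp": [-0.01, 0.039, 0], "delta_rot": [0, 0, -0.046], "fingers": 0.4}
    - {"dp": [-0.016, 0.037, 0], "delta_rot": [0, 0, -0.046], "fingers": 0.4}
    - {"dp": [-0.021, 0.034, 0], "delta_rot": [0, 0, -0.046], "fingers": 0.4}
    - {"dp": [-0.026, 0.031, 0], "delta_rot": [0, 0, -0.046], "fingers": 0.4}
    - {"dp": [-0.03, 0.027, 0], "delta_rot": [0, 0, -0.046], "fingers": 0.4}

```text
t: 28.12
ee_pos: [0.5088, 0.1383, 0.1288]
ee_rot: [[0.256, 0.967, -0.002], [0.967, -0.256, -0.001], [-0.001, -0.001, -1.0]]
force: [0.8, 0.7, -3.2]
grip_width: 0.62
finger_force: 30.0
```

Request:
jog_arm:
  series:
    - {"dp": [-0.034, 0.022, 0], "delta_rot": [0, 0, -0.046], "fingers": 0.4}
    - {"dp": [-0.037, 0.017, 0], "delta_rot": [0, 0, -0.046], "fingers": 0.4}
    - {"dp": [-0.039, 0.011, 0], "delta_rot": [0, 0, -0.046], "fingers": 0.4}
    - {"dp": [0, 0, 0], "delta_rot": [0, 0, 0], "fingers": 0.4}
    - {"dp": [0, 0, 0.02], "delta_rot": [0, 0, 0], "fingers": 0.4}

```text
t: 28.75
ee_pos: [0.5466, 0.0237, 0.1096]
ee_rot: [[-0.167, 0.986, 0.001], [0.986, 0.167, 0.001], [0.001, 0.001, -1.0]]
force: [0.5, 1.2, -3.6]
grip_width: 0.62
finger_force: 30.0
```

Request:
jog_arm:
  series:
    - {"dp": [0, 0, 0.015], "delta_rot": [0, 0, 0], "fingers": 0.4}
    - {"dp": [0, 0, 0], "delta_rot": [0, 0, 0], "fingers": 0.4}
    - {"dp": [0, 0, 0], "delta_rot": [0, 0, 0], "fingers": 0.4}
    - {"dp": [0, 0, 0], "delta_rot": [0, 0, 0], "fingers": 0.4}
    - {"dp": [0, 0, 0], "delta_rot": [0, 0, 0], "fingers": 0.4}

```text
t: 29.38
ee_pos: [0.5465, 0.0237, 0.0949]
ee_rot: [[-0.169, 0.986, 0.001], [0.986, 0.169, 0.0], [0.0, 0.001, -1.0]]
force: [0.1, -0.1, -3.2]
grip_width: 0.62
finger_force: 30.0
```

```bash
python3 - <<'E'
from plan import *
plan([(.5465,.0228,.0498,10,1)])
s=r.observe();print(s["torque"],s["ee_rot"])
E
```

```text
now [0.5465 0.0237 0.0949] ydeg 9.7 q [-0.56  0.59  0.58  1.93 -0.46  0.76  0.45] F [ 0.1 -0.1 -3.2] t 29.38 w 0.62
0 dp [-0.0009, -0.0002, 0.0451] rot [0.0002, 0.0, -0.0016]
[-0.05619303  0.0661963  -0.00070355] [[-1.68684861e-01  9.85669746e-01  7.54478150e-04]
 [ 9.85670032e-01  1.68684753e-01  2.05487873e-04]
 [ 7.52742197e-05  7.78329196e-04 -9.99999694e-01]]
```

Request:
jog_arm:
  series:
    - {"dp": [-0.001, 0, 0.018], "delta_rot": [0, 0, -0.0015], "fingers": 0.4}
    - {"dp": [0, 0, 0.015], "delta_rot": [0, 0, 0], "fingers": 0.4}
    - {"dp": [0, 0, 0.008], "delta_rot": [0, 0, 0], "fingers": 0.4}
    - {"dp": [0, 0, 0.003], "delta_rot": [0, 0, 0], "fingers": 0.4}
    - {"dp": [0, 0, 0.001], "delta_rot": [0, 0, 0], "fingers": 0.4}

```text
t: 30.0
ee_pos: [0.5458, 0.0225, 0.0497]
ee_rot: [[-0.173, 0.985, -0.002], [0.985, 0.173, 0.001], [0.001, -0.001, -1.0]]
force: [-6.5, -0.9, 12.1]
grip_width: 0.619
finger_force: 30.0
```

Request:
jog_arm:
  series:
    - {"dp": [0, 0, 0], "delta_rot": [0, 0, 0], "fingers": 0.4}
    - {"dp": [0, 0, 0], "delta_rot": [0, 0, 0], "fingers": 0.4}
    - {"dp": [0, 0, 0], "delta_rot": [0, 0, 0], "fingers": 0.4}
    - {"dp": [0, 0, 0], "delta_rot": [0, 0, 0], "fingers": 0.4}
    - {"dp": [0, 0, 0], "delta_rot": [0, 0, 0], "fingers": 0.4}

```text
t: 30.62
ee_pos: [0.5459, 0.0225, 0.0498]
ee_rot: [[-0.173, 0.985, -0.001], [0.985, 0.173, 0.0], [0.0, -0.001, -1.0]]
force: [-4.9, 0.3, 6.0]
grip_width: 0.62
finger_force: 30.0
```

Request:
jog_arm:
  series:
    - {"dp": [0, 0, 0], "delta_rot": [0, 0, 0], "fingers": 1}
    - {"dp": [0, 0, 0], "delta_rot": [0, 0, 0], "fingers": 1}
    - {"dp": [0, 0, 0], "delta_rot": [0, 0, 0], "fingers": 1}
    - {"dp": [0, 0, -0.02], "delta_rot": [0, 0, 0], "fingers": 1}
    - {"dp": [0, 0, -0.04], "delta_rot": [0, 0, 0], "fingers": 1}

```text
t: 31.25
ee_pos: [0.5456, 0.0225, 0.1102]
ee_rot: [[-0.173, 0.985, -0.002], [0.985, 0.173, -0.001], [-0.0, -0.002, -1.0]]
force: [0.5, 0.6, -0.7]
grip_width: 0.998
finger_force: 0.0
```

Request:
jog_arm:
  series:
    - {"dp": [0.045, 0, -0.03], "delta_rot": [0, 0, 0], "fingers": 1}
    - {"dp": [0.05, 0, -0.03], "delta_rot": [0, 0, 0], "fingers": 1}
    - {"dp": [0.05, 0, -0.03], "delta_rot": [0, 0, 0], "fingers": 1}
    - {"dp": [0.05, 0, 0], "delta_rot": [0, 0, 0], "fingers": 1}
    - {"dp": [0, 0, 0], "delta_rot": [0, 0, 0], "fingers": 1}

```text
t: 31.88
ee_pos: [0.5116, 0.2198, 0.2007]
ee_rot: [[-0.181, 0.984, 0.001], [0.984, 0.181, 0.003], [0.002, 0.001, -1.0]]
force: [-0.6, -0.6, 0.4]
grip_width: 1.002
finger_force: 0.0
```

```bash
python3 - <<'E'
from fit import *
import pickle
np.set_printoptions(precision=4,suppress=True)
w=r.grab_frame("wrist");d=r.grab_frame("side");s=r.grab_frame("scene")
pickle.dump((w,d,s),open("w8.pkl","wb"))
im=w["img"].copy()
for B,p in((BOARD,(.5459,.0225,-1.396,.073)),(SLAT,(.5382,.0701,.1748,.045)),(SLAT,(.5540,-.0245,.1748,.045))):
    cv2.polylines(im,[cv2.convexHull(proj(w,place(B[0],p)).astype(np.float32)).astype(int)],True,(255,255,0),1)
cv2.imwrite("pics/w8.png",np.hstack([cv2.resize(im,(480,300)),cv2.resize(d["img"][100:300,220:433],(320,300))]))
from plan import plan
plan([(.5120,.2145,.06,10,1)])
E
```

```text
now [0.5129 0.2134 0.2001] ydeg 9.9 q [-0.98  0.45  0.67  1.83 -0.33  0.97  0.  ] F [ 0.2 -0.   0.5] t 32.02 w 0.999
0 dp [0.0004, -0.0003, 0.0467] rot [0.0001, 0.0001, -0.0002]
0 dp [0.0004, -0.0003, 0.0467] rot [0.0001, 0.0001, -0.0002]
0 dp [0.0004, -0.0002, 0.0467] rot [0.0001, 0.0001, -0.0002]
```

View pics/w8.png

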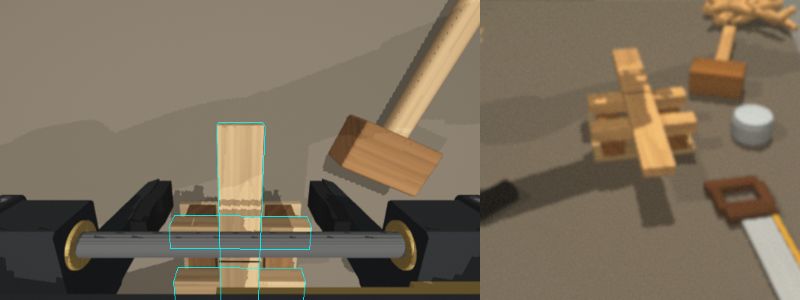

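The board lies across both slats with its outline on the predicted one. Its line shows at about (625,85) in the side crop, on the robot's side of the stand, with the long end outward. Now I grasp the tail.

Request:
jog_arm:
  series:
    - {"dp": [0.001, -0.0007, 0.05], "delta_rot": [0, 0, 0], "fingers": 1}
    - {"dp": [0, 0, 0.05], "delta_rot": [0, 0, 0], "fingers": 1}
    - {"dp": [0, 0, 0.035], "delta_rot": [0, 0, 0], "fingers": 1}
    - {"dp": [0, 0, 0.02], "delta_rot": [0, 0, 0], "fingers": 1}
    - {"dp": [0, 0, 0.007], "delta_rot": [0, 0, 0], "fingers": 1}

```text
t: 32.65
ee_pos: [0.512, 0.2144, 0.0371]
ee_rot: [[-0.172, 0.985, -0.0], [0.985, 0.172, -0.001], [-0.001, -0.001, -1.0]]
force: [0.0, -0.3, 0.8]
grip_width: 0.999
finger_force: 0.0
```

Request:
jog_arm:
  series:
    - {"dp": [0, 0, 0], "delta_rot": [0, 0, 0], "fingers": 1}
    - {"dp": [0, 0, 0], "delta_rot": [0, 0, 0], "fingers": 1}
    - {"dp": [0, 0, 0], "delta_rot": [0, 0, 0], "fingers": 1}
    - {"dp": [0, 0, 0], "delta_rot": [0, 0, 0], "fingers": 0.8}
    - {"dp": [0, 0, 0], "delta_rot": [0, 0, 0], "fingers": 0.8}

```text
t: 33.28
ee_pos: [0.5118, 0.2157, 0.0376]
ee_rot: [[-0.174, 0.985, 0.0], [0.985, 0.174, 0.0], [0.0, 0.0, -1.0]]
force: [0.6, 0.4, 0.8]
grip_width: 0.814
finger_force: 0.0
```

Request:
jog_arm:
  series:
    - {"dp": [0, 0, 0], "delta_rot": [0, 0, 0], "fingers": 0.4}
    - {"dp": [0, 0, 0], "delta_rot": [0, 0, 0], "fingers": 0.4}
    - {"dp": [0, 0, 0], "delta_rot": [0, 0, 0], "fingers": 0.4}
    - {"dp": [0, 0, 0], "delta_rot": [0, 0, 0], "fingers": 0.4}
    - {"dp": [0, 0, 0], "delta_rot": [0, 0, 0], "fingers": 0.4}

```text
t: 33.9
ee_pos: [0.5118, 0.2156, 0.0374]
ee_rot: [[-0.173, 0.985, 0.0], [0.985, 0.173, 0.0], [0.0, 0.0, -1.0]]
force: [-1.0, 0.9, 0.6]
grip_width: 0.624
finger_force: 30.0
```

```bash
python3 - <<'E'
from plan import *
s=r.observe();p=s["ee_pos"]
plan([(p[0]+.101*.1739,p[1]-.101*.9848,p[2],10.0,8)])
E
```

```text
now [0.5118 0.2156 0.0374] ydeg 10.0 q [-0.86  0.69  0.51  1.92 -0.52  0.67  0.15] F [-1.   0.9  0.6] t 33.9 w 0.624
0 dp [-0.0126, 0.0, 0.0] rot [0.0, 0.0, 0.0]
0 dp [-0.0126, 0.0, 0.0] rot [0.0, 0.0, 0.0]
0 dp [-0.0126, 0.0, 0.0] rot [0.0, 0.0, 0.0]
0 dp [-0.0126, 0.0, 0.0] rot [0.0, 0.0, 0.0]
0 dp [-0.0126, 0.0, 0.0] rot [0.0, 0.0, 0.0]
1 dp [-0.0126, 0.0, 0.0] rot [0.0, 0.0, 0.0]
1 dp [-0.0126, 0.0, 0.0] rot [0.0, 0.0, 0.0]
1 dp [-0.0126, 0.0, 0.0] rot [0.0, 0.0, 0.0]
```

Request:
jog_arm:
  series:
    - {"dp": [-0.003, 0, 0], "delta_rot": [0, 0, 0], "fingers": 0.4}
    - {"dp": [-0.006, 0, 0], "delta_rot": [0, 0, 0], "fingers": 0.4}
    - {"dp": [-0.006, 0, 0], "delta_rot": [0, 0, 0], "fingers": 0.4}
    - {"dp": [-0.006, 0, 0], "delta_rot": [0, 0, 0], "fingers": 0.4}
    - {"dp": [-0.006, 0, 0], "delta_rot": [0, 0, 0], "fingers": 0.4}

```text
t: 34.52
ee_pos: [0.5165, 0.1885, 0.0374]
ee_rot: [[-0.173, 0.985, -0.0], [0.985, 0.173, 0.0], [0.0, -0.0, -1.0]]
force: [-0.5, 1.9, -0.4]
grip_width: 0.617
finger_force: 30.0
```

Request:
jog_arm:
  series:
    - {"dp": [-0.006, 0, 0], "delta_rot": [0, 0, 0], "fingers": 0.4}
    - {"dp": [-0.006, 0, 0], "delta_rot": [0, 0, 0], "fingers": 0.4}
    - {"dp": [-0.006, 0, 0], "delta_rot": [0, 0, 0], "fingers": 0.4}
    - {"dp": [-0.004, 0, 0], "delta_rot": [0, 0, 0], "fingers": 0.4}
    - {"dp": [-0.001, 0, 0], "delta_rot": [0, 0, 0], "fingers": 0.4}

```text
t: 35.15
ee_pos: [0.5205, 0.166, 0.0375]
ee_rot: [[-0.173, 0.985, 0.0], [0.985, 0.173, -0.0], [-0.0, 0.0, -1.0]]
force: [-0.9, 2.9, -0.2]
grip_width: 0.62
finger_force: 30.0
```

```bash
cat > chk.py <<'E'
from fit import *
np.set_printoptions(precision=4,suppress=True)
o=r.observe();p=np.array(o["ee_pos"]);print(p,np.array(o["ee_rot"])[:,1],np.array(o["ee_rot"])[2],"F",np.round(o["force"],1),"T",np.round(o["torque"],2))
d=r.grab_frame("side");s=r.grab_frame("scene")
bx=(p-[.5465,.0228,0])@[.1739,-.9848,0]+.1963
print("board stand x",bx,"lateral",(p-[.5465,.0228,0])@[.9848,.1739,0])
c=np.array([.5465,.0228])+bx*np.array([.1739,-.9848])
ims=[]
for f in(d,s):
    im=f["img"].copy()
    for B,q in((BOARD,(*c,-1.396,.073)),(SLAT,(.5382,.0701,.1748,.045)),(SLAT,(.5540,-.0245,.1748,.045))):
        h=cv2.convexHull(proj(f,place(B[0],q)).astype(np.float32)).astype(int)
        cv2.polylines(im,[h],True,(255,255,0),1)
    ims.append(im)
import sys
cv2.imwrite(sys.argv[1],np.hstack([cv2.resize(ims[0][140:270,260:400],(400,371)),cv2.resize(ims[1][170:300,270:410],(400,371))]))
# slat fits on uncovered parts: end-face region of outer slat in side view
k=lambda H,S,V:(H>8)&(H<28)&(S>95)&(V>60)
E
python3 chk.py pics/c1.png
```

```text
[0.5205 0.166  0.0375] [0.9849 0.1729 0.0001] [-0.0001  0.0001 -1.    ] F [-0.9  2.9 -0.2] T [ 0.36  0.09 -0.05]
board stand x 0.05078874991378568 lateral -0.0006840502187253579
```

Request:
jog_arm:
  series:
    - {"dp": [-0.003, 0, 0], "delta_rot": [0, 0, 0], "fingers": 0.4}
    - {"dp": [-0.006, 0, 0], "delta_rot": [0, 0, 0], "fingers": 0.4}
    - {"dp": [-0.006, 0, 0], "delta_rot": [0, 0, 0], "fingers": 0.4}
    - {"dp": [-0.006, 0, 0], "delta_rot": [0, 0, 0], "fingers": 0.4}
    - {"dp": [-0.006, 0, 0.0001], "delta_rot": [0, 0, 0], "fingers": 0.4}

```text
t: 35.88
ee_pos: [0.5252, 0.1394, 0.0374]
ee_rot: [[-0.173, 0.985, 0.0], [0.985, 0.173, 0.0], [0.0, 0.0, -1.0]]
force: [-0.5, 3.0, 2.3]
grip_width: 0.622
finger_force: 30.0
```

Request:
jog_arm:
  series:
    - {"dp": [-0.006, 0, 0.0001], "delta_rot": [0, 0, 0], "fingers": 0.4}
    - {"dp": [-0.006, 0, 0.0001], "delta_rot": [0, 0, 0], "fingers": 0.4}
    - {"dp": [-0.006, 0, 0], "delta_rot": [0, 0, 0], "fingers": 0.4}
    - {"dp": [-0.004, 0, 0], "delta_rot": [0, 0, 0], "fingers": 0.4}
    - {"dp": [-0.001, 0, 0], "delta_rot": [0, 0, 0], "fingers": 0.4}

```text
t: 36.5
ee_pos: [0.5294, 0.1171, 0.0373]
ee_rot: [[-0.173, 0.985, 0.0], [0.985, 0.173, 0.001], [0.0, 0.0, -1.0]]
force: [0.1, 5.1, 7.3]
grip_width: 0.618
finger_force: 30.0
```

Request:
jog_arm:
  series:
    - {"dp": [0, 0, 0], "delta_rot": [0, 0, 0], "fingers": 0.4}
    - {"dp": [0, 0, 0], "delta_rot": [0, 0, 0], "fingers": 0.4}
    - {"dp": [0, 0, 0], "delta_rot": [0, 0, 0], "fingers": 0.4}
    - {"dp": [0, 0, 0], "delta_rot": [0, 0, 0], "fingers": 0.4}
    - {"dp": [0, 0, 0], "delta_rot": [0, 0, 0], "fingers": 0.4}

```text
t: 37.12
ee_pos: [0.5294, 0.1171, 0.0374]
ee_rot: [[-0.173, 0.985, 0.001], [0.985, 0.173, 0.0], [0.0, 0.001, -1.0]]
force: [-0.4, 4.5, 5.9]
grip_width: 0.623
finger_force: 30.0
```

```bash
cat >> chk.py <<'E'
# compare predicted joint silhouette of board+slats with the light-wood mask in each view, for small shifts of each body
k=lambda H,S,V:(H>8)&(H<28)&(S>95)&(V>100)
from scipy.optimize import minimize
w=r.grab_frame("wrist")
def cost_of(f,m,roi,boards):
    pass
bl=lambda a:cv2.GaussianBlur(a,(0,0),1.).astype(float)/255
for name,f in(("side",d),("scene",s)):
    m=f["img"].astype(float)
    g=cv2.cvtColor(f["img"],cv2.COLOR_BGR2GRAY)
    # outer end profile along board top centreline and line profile
    def prof(x0,x1,z,lat=0.):
        xs=np.arange(x0,x1,.001);P3=[np.r_[np.array([.5465,.0228])+x*np.array([.1739,-.9848])+lat*np.array([.9848,.1739]),z] for x in xs]
        uv=proj(f,P3).astype(np.float32);return xs,cv2.remap(g,uv[:,0].reshape(1,-1),uv[:,1].reshape(1,-1),cv2.INTER_LINEAR)[0].astype(int)
    for lat in(-.012,0,.012):
        xs,v=prof(.055,.1,.093,lat);i=np.argmin(v);print(name,"line dark at",xs[i].round(3),v[i],int(np.median(v)),end=" | ")
        xs,v=prof(bx+.19,bx+.24,.093,lat);j=np.argmax(np.abs(np.diff(v)));print("end at",xs[j].round(3),v[::6])
    for lat in(-.08,-.06,.06,.08):
        for a,b in((.03,.085),(-.085,-.01)):
            xs,v=prof(a,b,.073,lat);dv=np.diff(cv2.GaussianBlur(v.astype(np.float32).reshape(1,-1),(0,0),1.)[0]);print("  slat lat",lat,"edges",xs[np.argmax(dv)].round(3),xs[np.argmin(dv)].round(3))
E
python3 chk.py pics/c2.png
```

```text
[0.5294 0.1171 0.0374] [0.9849 0.1733 0.0006] [ 0.0002  0.0006 -1.    ] F [-0.4  4.5  5.9] T [ 0.77  0.31 -0.07]
board stand x 0.10045661260115649 lateral -0.00046057434418857656
side line dark at 0.074 104 120 | end at 0.313 [196 193 197 193 164 120 113  98  79]
side line dark at 0.077 101 117 | end at 0.315 [181 183 184 184 164 119 110 116 115]
side line dark at 0.055 122 137 | end at 0.314 [189 187 189 188 159 111 106 103 102]
  slat lat -0.08 edges 0.032 0.077
  slat lat -0.08 edges -0.062 -0.027
  slat lat -0.06 edges 0.032 0.069
  slat lat -0.06 edges -0.065 -0.026
  slat lat 0.06 edges 0.033 0.068
  slat lat 0.06 edges -0.066 -0.028
  slat lat 0.08 edges 0.032 0.066
  slat lat 0.08 edges -0.063 -0.027
scene line dark at 0.074 61 113 | end at 0.312 [170 168 170 167 116 106 107 103 106]
scene line dark at 0.073 52 114 | end at 0.312 [162 164 162 163 115 105 107 106 106]
scene line dark at 0.074 70 118 | end at 0.312 [160 160 159 156 116 105 107 106 107]
  slat lat -0.08 edges 0.031 0.033
  slat lat -0.08 edges -0.066 -0.032
  slat lat -0.06 edges 0.031 0.065
  slat lat -0.06 edges -0.067 -0.033
  slat lat 0.06 edges 0.031 0.065
  slat lat 0.06 edges -0.066 -0.084
  slat lat 0.08 edges 0.031 0.065
  slat lat 0.08 edges -0.067 -0.078
```

Request:
jog_arm:
  series:
    - {"dp": [-0.0006, 0, 0], "delta_rot": [0, 0, 0], "fingers": 0.4}
    - {"dp": [-0.0006, 0, 0], "delta_rot": [0, 0, 0], "fingers": 0.4}
    - {"dp": [0, 0, 0], "delta_rot": [0, 0, 0], "fingers": 0.4}
    - {"dp": [0, 0, 0], "delta_rot": [0, 0, 0], "fingers": 0.4}
    - {"dp": [0, 0, 0], "delta_rot": [0, 0, 0], "fingers": 0.4}

```text
t: 37.9
ee_pos: [0.5295, 0.1166, 0.0374]
ee_rot: [[-0.174, 0.985, 0.0], [0.985, 0.174, 0.001], [0.001, 0.0, -1.0]]
force: [-1.6, 6.9, 6.7]
grip_width: 0.621
finger_force: 30.0
```

```bash
python3 chk.py pics/c3.png | grep -v slat; python3 -c "
from station import r
print(r.sign_off())"
```

```text
[0.5295 0.1166 0.0374] [0.9848 0.1738 0.0004] [ 0.0009  0.0004 -1.    ] F [-1.6  6.9  6.7] T [ 1.04  0.37 -0.09]
board stand x 0.1010062928848076 lateral -0.000476495273462568
side line dark at 0.075 100 118 | end at 0.315 [195 196 196 195 167 117 114  97  81]
side line dark at 0.077 102 115 | end at 0.315 [185 184 183 182 158 112 109 115 113]
side line dark at 0.056 121 136 | end at 0.315 [187 187 187 187 158 112 108 105 104]
scene line dark at 0.074 53 114 | end at 0.313 [170 170 167 168 113 105 107 107 104]
scene line dark at 0.074 76 113 | end at 0.313 [164 164 164 163 114 106 107 104 104]
scene line dark at 0.074 60 117 | end at 0.313 [158 157 157 158 114 107 108 104 104]
the job is handed in; nothing more can be done
None
```

The job is handed in at about 38 s: both slats lie flush on the bearers, and the board is slid out with its pencil line about 9–10 mm clear of the outer slat, held level by its tail; no verdict was returned.

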